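# Lid the storage box and snap its four clips

## Task

Close the storage box: take the lid out of its stand, lay it flat on the table with its handle up and let go of it, then take it again by the handle and set it down level inside the box's rim. Then snap the four clips fully down over the lid in opposite-corner order: any clip first, next the one diagonally across from it, then the remaining two. Leave the other things on the table where they are.

Things in the scene. Friction and masses are not known exactly. Their poses are not given: they have to be found in the camera images.
- box: (All sizes in mm.) Open pale wooden storage box, fixed, outside 136 (x) x 106 (y) x 62 high. Origin: centre of its underside, on the table; z up. Two steel clips on each long side (+y and -y), near the corners. Tape rolls lie inside.
- box_ledge (a point): Centre of the box's rebated rim, 56 above the table, where the lid's underside comes to rest (axes as the box). The ledge lies inside a lip 4 thick, top at 62; the rebate inside the lip is 128 (x) x 98 (y), so the seated lid has 4 of play on every side and its top is at 66.
- lid: Loose pale wooden lid 120 (x) x 90 (y) x 10, 0.14 kg, dark bar handle on the middle of its face: 46 (along x) x 14 (y), rising 28 above the plate. Origin: centre of the underside; z towards the handle side. Fits either way round. At first it stands on a long edge in the stand: y up, top edge 98 above the table, handle side (z) level, facing away from the robot.
- stand: Wooden lid stand, fixed: base 70 (x) x 140 (y) x 8 high, two fences along y, 130 long, tops 34 above the table, with a slot 12 wide between them along the middle that holds the lid upright on the base. Origin: centre of the underside.
- clip_1 (a joint): Angle (rad) of clip 1, at the box's +x, +y corner; diagonally across is clip 3. 0 = shut, 1.5 = open (the stops). Hinge axis along box x at height 50, +56 in box y; clip centred at +40 in box x, 28 wide. Over-centre: it takes about 2 N at the tab to push it in to about 0.75, past which it snaps shut by itself; short of that it falls open.
- clip_1_tab (a point): Point moving with clip 1: on its 26 long tab, 4 from the tip, on the face that is on top when shut (then level over the lid's edge, at height 71.5, a bead along the tip 73; the tip reaches to 34 from the box's middle) and outward when open (the tab then stands upright about 20 outside the hinge, tip about 75 above the table). Swung inward, the tip passes up to 82.
- clip_2 (a joint): Angle (rad) of clip 2, at the box's +x, -y corner; diagonally across is clip 4. 0 = shut, 1.5 = open (the stops). Hinge axis along box x at height 50, -56 in box y; clip centred at +40 in box x, 28 wide. Over-centre: it takes about 2 N at the tab to push it in to about 0.75, past which it snaps shut by itself; short of that it falls open.
- clip_2_tab (a point): Point moving with clip 2: on its 26 long tab, 4 from the tip, on the face that is on top when shut (then level over the lid's edge, at height 71.5, a bead along the tip 73; the tip reaches to 34 from the box's middle) and outward when open (the tab then stands upright about 20 outside the hinge, tip about 75 above the table). Swung inward, the tip passes up to 82.
- clip_3 (a joint): Angle (rad) of clip 3, at the box's -x, -y corner; diagonally across is clip 1. 0 = shut, 1.5 = open (the stops). Hinge axis along box x at height 50, -56 in box y; clip centred at -40 in box x, 28 wide. Over-centre: it takes about 2 N at the tab to push it in to about 0.75, past which it snaps shut by itself; short of that it falls open.
- clip_3_tab (a point): Point moving with clip 3: on its 26 long tab, 4 from the tip, on the face that is on top when shut (then level over the lid's edge, at height 71.5, a bead along the tip 73; the tip reaches to 34 from the box's middle) and outward when open (the tab then stands upright about 20 outside the hinge, tip about 75 above the table). Swung inward, the tip passes up to 82.
- clip_4 (a joint): Angle (rad) of clip 4, at the box's -x, +y corner; diagonally across is clip 2. 0 = shut, 1.5 = open (the stops). Hinge axis along box x at height 50, +56 in box y; clip centred at -40 in box x, 28 wide. Over-centre: it takes about 2 N at the tab to push it in to about 0.75, past which it snaps shut by itself; short of that it falls open.
- clip_4_tab (a point): Point moving with clip 4: on its 26 long tab, 4 from the tip, on the face that is on top when shut (then level over the lid's edge, at height 71.5, a bead along the tip 73; the tip reaches to 34 from the box's middle) and outward when open (the tab then stands upright about 20 outside the hinge, tip about 75 above the table). Swung inward, the tip passes up to 82.
- tape_dispenser: Bystander: tape dispenser, 46x151x82, at the back edge (mm); origin at the centre of its underside.
- stamp_1: Bystander: rubber stamp with dark turned handle, 40x40x74, standing at the back (mm); origin at the centre of its underside.
- ink_tin: Bystander: round flat tin, 62 across, 20 high (mm); origin at the centre of its underside.
- washi_4: Bystander: roll of paper tape, 54 across, 15 high, lying at the back right (mm); origin at the centre of its underside.
- counter_bell: Bystander: brass counter bell, 84 across, 66 high, front right (mm); origin at the centre of its underside.

How it is judged:
By the outcome, as a careful person would: the job done as asked, in the order asked, and still so for the second after the job is handed in, with the robot touching nothing.
It also fails if it takes over 72 s, if anything falls off the work surface, if the arm or the gripper's body presses on something with over 40 N, if the wrist force passes 120 N, or if a joint passes its speed limit or range.

## Robot

A 7-joint arm with a two-finger parallel gripper is mounted at the origin on the work surface; the furniture and walls round the work are solid. World frame = base frame: x ahead of the robot, y to its left, z up, the work surface at z = 0. Lengths are in m, angles in rad, forces in N, time in s.
With the tool pointing down it reaches from about 0.425 to 0.925 m from the base axis. Payload 6.8 kg.
Tool frame: the origin (TCP) lies between the finger pads; the fingertips stand 14 mm ahead of it and the grasp point (between the pads) lies 5 mm behind it (ctrl.tcp_to_tips is the distance from the TCP to the fingertips, in m); x points along the fingers, z is the direction in which the jaws open and shut, and the axes are right-handed (so a half turn about x gives the same grasp; the last joint's range is limited). The gripper opens to 88 mm and grips with 3 to 60 N. Pads are 20 mm wide; open, the fingers measure 115 mm over their backs; the gripper's body (75 mm by 178 mm) begins 61 mm behind the grasp point.
Start: joints at [-1.359, 0.477, 0.022, 1.555, -0.011, 1.109, -0.083], TCP at [0.212, 0.641, 0.237] pointing down, gripper open.
Joint ranges: [-2.96, 2.96], [-0.34, 2.1], [-1.41, 1.46], [0.24, 2.44], [-1.37, 4.51], [0.17, 1.92], [-2.96, 2.96]. Speed limits (rad/s): [2.39, 2.39, 3.14, 3.14, 3.14, 3.14, 3.14].

## Interface

Orientations are given as a rotation vector (axis times angle).
In Python, from station import ctrl, optics gives the robot as it stands. The module is installed in compiled form; this text tells all that it offers.
- The arm moves only by the shell command python3 -m handwheel 'ROWS' [FORCE]. ROWS is a JSON object of lists of equal length, an entry for each row: "linear": the shift along the world's x, y, z in cm, a list of three; "rotation": the turn, a rotation vector about the world's x, y, z in degrees, a list of three; "fingers": the finger opening in cm, from 0 to 8.78. In form: {"linear": [[x, y, z], ...], "rotation": [[wx, wy, wz], ...], "fingers": [fingers, ...]}. A call has 1 to 12 rows; each row is the pose to reach, as a shift and turn from the pose commanded when the call began; what a row does not reach only later rows make up. A row lasts 1/8 s, in which the tool goes at most 62.5 mm and 10.7 degrees, less where a joint would pass 70% of its speed; a pose out of reach is approached as far as the arm can. A call with a gripper value outside its range is refused whole. The fingers move at their own pace and stop on an object; FORCE is the grip in N (left out, the last holds). Time passes only in rows, so rows that repeat a pose let the fingers close. It gives the time, the measured TCP pose, the force and the opening at its end, in the units of the state.
- ctrl.get_state(): the state, without advancing time (a new reading comes with each control period).
- optics.grab_frame(name): name is "scene" or "top"; returns the picture (400x640x3 uint8, red, green, blue); there is no depth.
- optics.camera_model(name): a dict with "fx", "fy", "cx", "cy" (pixels), "world_from_camera" (4x4, takes a point from camera to world coordinates). Camera axes: x right, y down, z forward; pixel columns grow to the right and rows downward; lengths in m; the calibration is good to about 2 mm. A picture is of the moment at which its call begins. camera_model takes no time and is no camera call.
- ctrl.close_job(): hands the job in, once; it reports no verdict.
The state is a dict: "t": time; "joints": joint angles; "joint_velocities": joint speeds; "joint_torque": joint torques, N m; "eef_pos": TCP position; "tcp_rot": TCP orientation; "contact_force": force on the tool from outside, world axes, zero at the start; "ft_torque": the same for the moment, N m; "width": finger opening in m.
Only numpy, scipy, OpenCV 4.12 (cv2) and the standard library are available. Lean on these libraries where they do the work, as an engineer would, in place of code of your own. Each camera call takes 0.05 s, during which the arm holds its last target.

## Working session

There is one attempt and no reset: what is moved stays moved. The work goes in short steps, Python scripts to look and compute and a shell command to move; the robot and the scene stay as the last step left them, time stands still between calls to the robot, and variables do not carry over. Pictures are saved under pics/ and viewed, and the job is handed in when it is done.

```bash
mkdir -p pics; python3 - <<'E'
from station import ctrl, optics
import cv2, numpy as np
np.set_printoptions(precision=4,suppress=True)
print(ctrl.get_state(), ctrl.tcp_to_tips)
for n in("scene","top"):
    im=optics.grab_frame(n); cv2.imwrite(f"pics/{n}0.png",im[...,::-1]); print(n,optics.camera_model(n))
E
```

```text
{'t': 0.0, 'joints': array([-1.3591,  0.4778,  0.0224,  1.5564, -0.0115,  1.1093, -0.0831]), 'joint_velocities': array([ 0.0016, -0.001 ,  0.0004,  0.0018,  0.    , -0.    , -0.0004]), 'joint_torque': array([ -0.0004, -58.2834,   1.5347, -27.2623,  -0.0544,   0.0167,
         0.0002]), 'eef_pos': array([0.2121, 0.6403, 0.2357]), 'tcp_rot': array([-0.9716,  1.345 ,  0.9697]), 'contact_force': array([-0.0287,  0.0549,  0.8477]), 'ft_torque': array([ 0.0404, -0.024 , -0.0352]), 'width': 0.0879005018430024} 0.014
scene {'fx': 454.8274699301367, 'fy': 454.8274699301367, 'cx': 318.3654670565, 'cy': 201.43454133316524, 'world_from_camera': array([[ 0.5388, -0.4542,  0.7095, -0.3117],
       [-0.8422, -0.2696,  0.4669, -0.5463],
       [-0.0208, -0.8491, -0.5278,  0.6641],
       [ 0.    ,  0.    ,  0.    ,  1.    ]])}
top {'fx': 382.7657562361528, 'fy': 382.7657562361528, 'cx': 317.77780270782375, 'cy': 202.8627600591216, 'world_from_camera': array([[-0.0179, -0.9983,  0.0558,  0.4212],
       [-0.9998,  0.0178, -0.0021, -0.0318],
       [ 0.0011, -0.0558, -0.9984,  1.2528],
       [ 0.    ,  0.    ,  0.    ,  1.    ]])}
```

View pics/scene0.png

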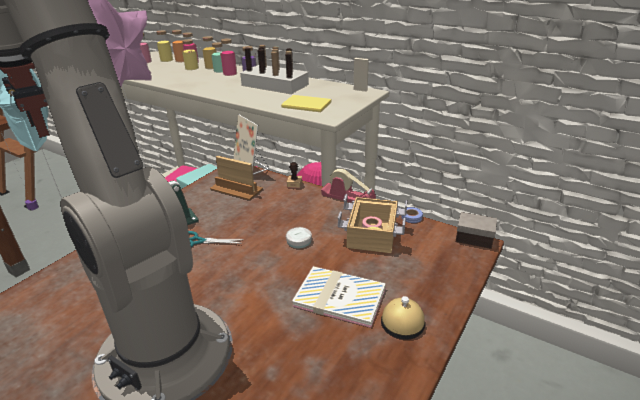

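View pics/top0.png

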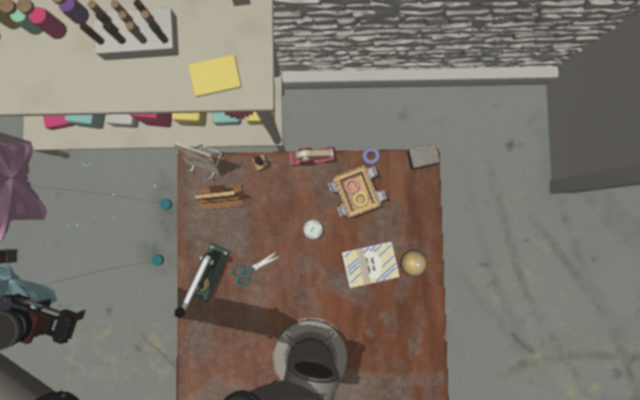

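```bash
python3 - <<'E'
import cv2
a=cv2.imread("pics/scene0.png"); b=cv2.imread("pics/top0.png")
cv2.imwrite("pics/c1.png",cv2.resize(a[130:260,200:440][:,:],None,fx=3.3,fy=3.3,interpolation=cv2.INTER_CUBIC))
cv2.imwrite("pics/c2.png",cv2.resize(b[130:250,180:400],None,fx=3.6,fy=3.6,interpolation=cv2.INTER_CUBIC))
E
```

```text
(no output)
```

View pics/c1.png

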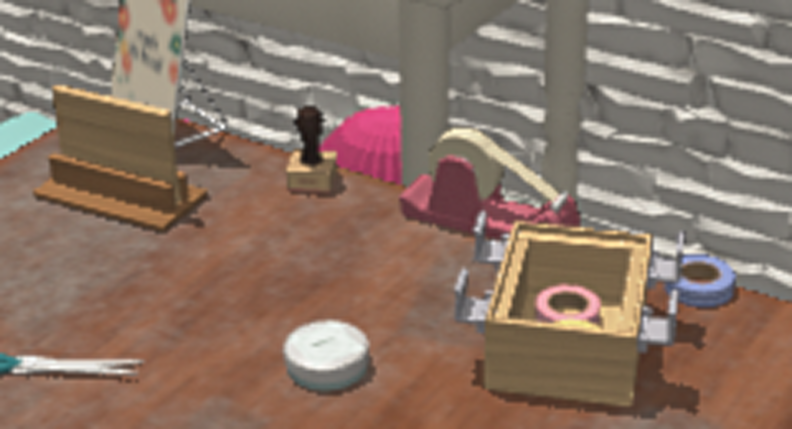

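View pics/c2.png

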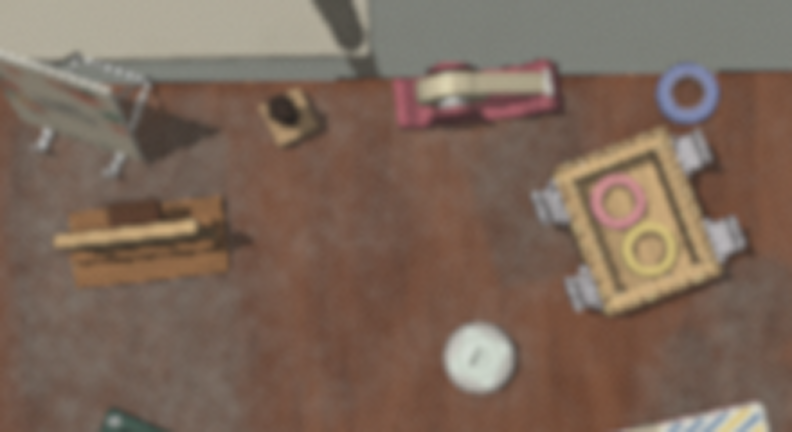

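```bash
cat > h.py <<'E'
from station import ctrl, optics
import cv2, numpy as np
np.set_printoptions(precision=4,suppress=True)
C={n:optics.camera_model(n) for n in("scene","top")}
def proj(n,P):
    c=C[n];T=np.linalg.inv(c["world_from_camera"]);P=np.atleast_2d(P);q=P@T[:3,:3].T+T[:3,3]
    return np.c_[c["fx"]*q[:,0]/q[:,2]+c["cx"],c["fy"]*q[:,1]/q[:,2]+c["cy"]]
def ray(n,u,v):
    c=C[n];T=c["world_from_camera"];d=T[:3,:3]@np.array([(u-c["cx"])/c["fx"],(v-c["cy"])/c["fy"],1]);return T[:3,3],d/np.linalg.norm(d)
def onz(n,uv,z):
    o,d=ray(n,*uv);return o+d*(z-o[2])/d[2]
def tri(a,b):
    o1,d1=ray("scene",*a);o2,d2=ray("top",*b)
    A=np.c_[d1,-d2];s=np.linalg.lstsq(A,o2-o1,rcond=None)[0]
    p=o1+s[0]*d1;q=o2+s[1]*d2;return (p+q)/2,np.linalg.norm(p-q)
def shot(n,name):
    im=optics.grab_frame(n)[...,::-1].copy();cv2.imwrite(f"pics/{name}.png",im);return im
def crop(im,x0,y0,x1,y1,f,name):
    cv2.imwrite(f"pics/{name}.png",cv2.resize(im[y0:y1,x0:x1],None,fx=f,fy=f,interpolation=cv2.INTER_NEAREST))
E
python3 - <<'E'
from h import *
a=cv2.imread("pics/scene0.png"); b=cv2.imread("pics/top0.png")
crop(a,205,145,275,205,8,"d1"); crop(b,190,180,250,215,12,"d2"); crop(b,320,155,395,225,8,"d3"); crop(a,325,190,415,260,8,"d4")
E
```

```text
(no output)
```

View pics/d1.png

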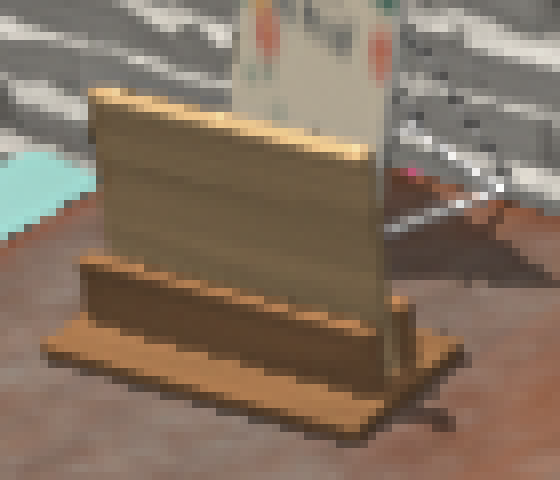

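View pics/d2.png

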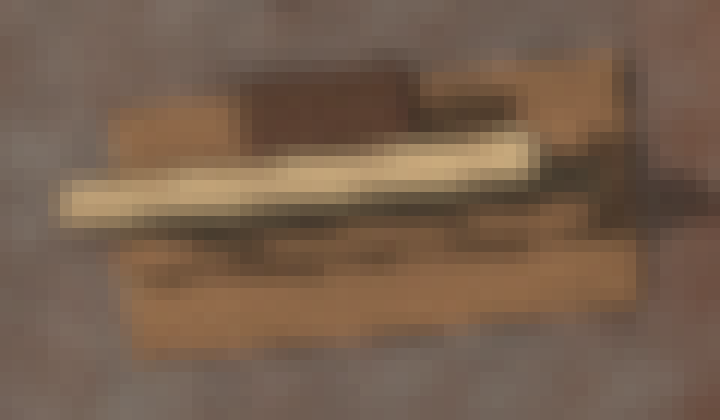

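View pics/d3.png

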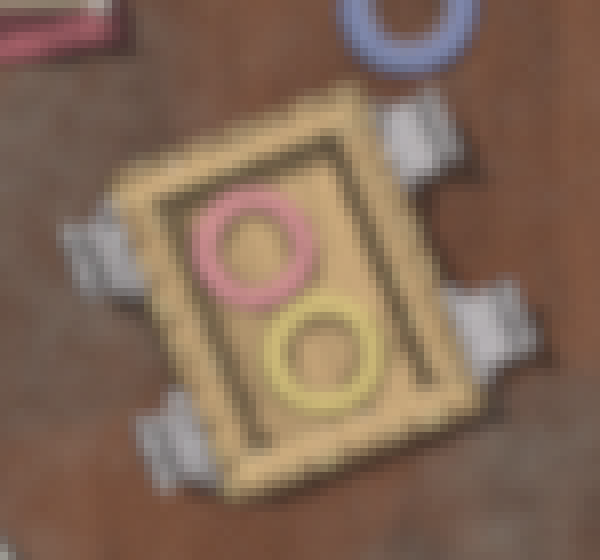

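View pics/d4.png

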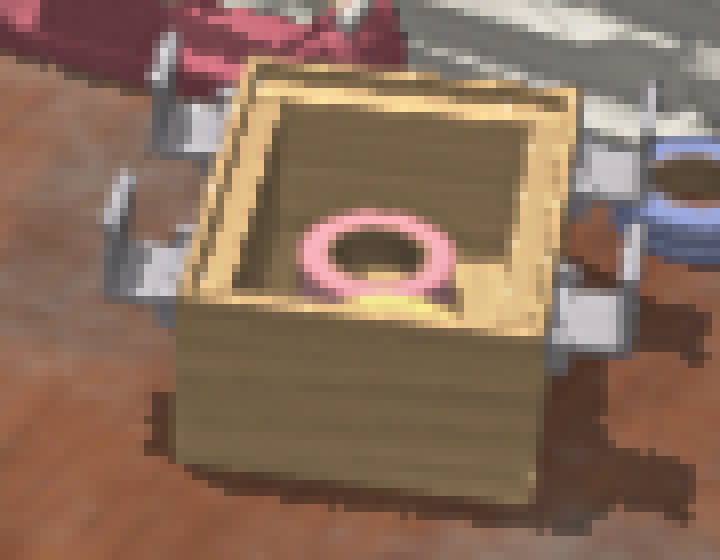

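```bash
python3 - <<'E'
from h import *
S=lambda x,y,f,o:(x/f+o[0]-.5,y/f+o[1]-.5)
s1=lambda x,y:S(x,y,8,(205,145)); t1=lambda x,y:S(x,y,12,(190,180)); t2=lambda x,y:S(x,y,8,(320,155)); s2=lambda x,y:S(x,y,8,(325,190))
print("lid L",tri(s1(94,93),t1(58,205))); print("lid R",tri(s1(374,151),t1(542,152)))
ss=[s2(245,58),s2(582,88),s2(550,335),s2(176,298)]; tt=[t2(112,180),t2(358,84),t2(490,402),t2(228,498)]
P=[]
for a,b,n in zip(ss,tt,["FL","FR","NR","NL"]):
    p,e=tri(a,b);P.append(p);print(n,p,e, "top@.062",onz("top",b,.062),"sc@.062",onz("scene",a,.062))
P=np.array(P);print(P.mean(0),[np.linalg.norm(P[i]-P[i-1]) for i in range(4)])
for i,j in((3,0),(2,1)): d=P[j]-P[i];print("ang x",np.degrees(np.arctan2(d[1],d[0])))
for i,j in((1,0),(2,3)): d=P[j]-P[i];print("ang y",np.degrees(np.arctan2(d[1],d[0]))-90)
print("box base near",onz("scene",s2(176,464),0),onz("scene",s2(533,505),0))
# stand base corners (z=.008)
for p in [(110,105),(625,50),(640,300),(135,358)]: print("stand",onz("top",t1(*p),.008))
E
```

```text
lid L (array([0.5114, 0.34  , 0.0946]), np.float64(0.0007753446925191843))
lid R (array([0.5218, 0.2176, 0.0984]), np.float64(0.0027342421951599767))
FL [ 0.5668 -0.0831  0.0613] 0.00434988157165582 top@.062 [ 0.5679 -0.0849  0.062 ] sc@.062 [ 0.5644 -0.0819  0.062 ]
FR [ 0.6037 -0.1813  0.0614] 0.0018110537529711763 top@.062 [ 0.604 -0.182  0.062] sc@.062 [ 0.6021 -0.1809  0.062 ]
NR [ 0.4777 -0.229   0.0617] 0.0031854096638996576 top@.062 [ 0.4784 -0.2303  0.062 ] sc@.062 [ 0.4762 -0.2279  0.062 ]
NL [ 0.4425 -0.127   0.0587] 0.0016782648756685932 top@.062 [ 0.4429 -0.1275  0.062 ] sc@.062 [ 0.4379 -0.1286  0.062 ]
[ 0.5227 -0.1551  0.0608] [np.float64(0.13193131104573133), np.float64(0.10487235416841714), np.float64(0.13472543444740853), np.float64(0.10787252355115906)]
ang x 19.46563700998961
ang x 20.73063324278705
ang y 20.54594863603448
ang y 19.035952016315548
box base near [ 0.4406 -0.1279  0.    ] [ 0.4773 -0.2264  0.    ]
stand [0.5455 0.3534 0.008 ]
stand [0.558  0.2133 0.008 ]
stand [0.4898 0.2097 0.008 ]
stand [0.4765 0.3466 0.008 ]
```

```bash
cat >> h.py <<'E'
from scipy.spatial.transform import Rotation as R
def st():
    s=ctrl.get_state();M=R.from_rotvec(s["tcp_rot"]).as_matrix();return s,M
def delta(pos,M):
    s,M0=st();w=R.from_matrix(M@M0.T).as_rotvec(degrees=True);print("t",s["t"],"dlin cm",(np.array(pos)-s["eef_pos"])*100,"rot deg",w)
def down(jaw_deg):
    z=np.array([np.cos(np.radians(jaw_deg)),np.sin(np.radians(jaw_deg)),0]);x=np.array([0,0,-1.]);return np.c_[x,np.cross(z,x),z]
E
python3 - <<'E'
from h import *
s,M=st();print(M, np.degrees(np.arctan2(M[1,2],M[0,2])))
delta([.517,.279,.2],down(5));delta([.517,.279,.2],down(185))
for n,uv,z in [("ink",(313,229),.02),("stamp",(261,162),.04),("free?",(275,200),0),("scissR",(277,255),0),("edge",(275,150),0)]: print(n,onz("top",uv,z))
E
```

```text
[[-0.0004 -0.9493  0.3144]
 [-0.0016  0.3144  0.9493]
 [-1.     -0.0001 -0.0016]] 71.67765734915706
t 0.1 dlin cm [ 30.4934 -36.1302  -3.5796] rot deg [  0.0666  -0.072  -66.6776]
t 0.1 dlin cm [ 30.4934 -36.1302  -3.5796] rot deg [  0.0805   0.0744 113.3223]
ink [ 0.4063 -0.0175  0.02  ]
stamp [0.6229 0.1445 0.04  ]
free? [0.5031 0.1057 0.    ]
scissR [0.3238 0.1013 0.    ]
edge [0.6686 0.1038 0.    ]
```

```bash
python3 - <<'E'
from h import *
a=cv2.imread("pics/scene0.png"); b=cv2.imread("pics/top0.png")
crop(a,205,100,285,200,6,"e1"); crop(b,165,130,255,215,7,"e2")
E
```

```text
(no output)
```

View pics/e1.png

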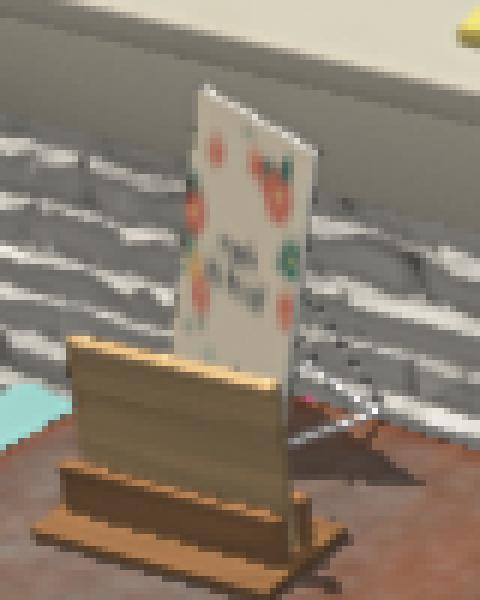

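View pics/e2.png

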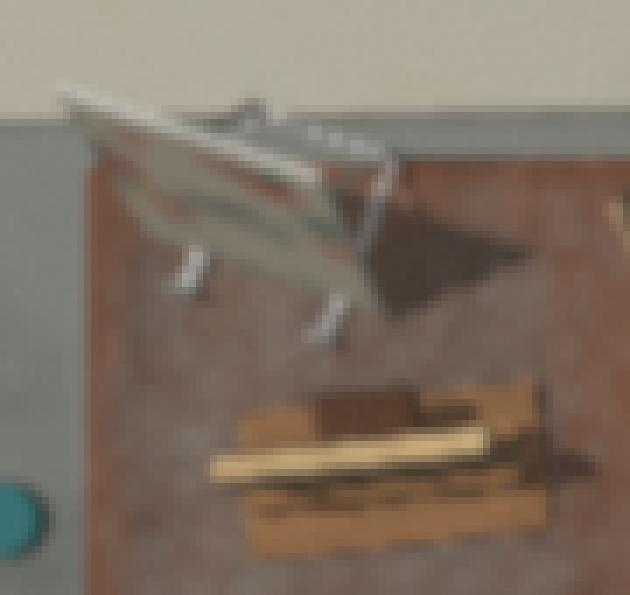

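```bash
python3 - <<'E'
from h import *
f=lambda x,y:(x/6+204.5,y/6+99.5); g=lambda x,y:(x/7+164.5,y/7+129.5)
print(tri(f(205,88),g(62,90)),tri(f(316,150),g(322,180)))
print("bottom right",onz("top",g(375,310),.01),"feet",onz("top",g(325,335),.0),onz("top",g(185,285),.0))
E
```

```text
(array([0.6637, 0.3786, 0.1624]), np.float64(0.0006934920253925359)) (array([0.6235, 0.2719, 0.1647]), np.float64(0.0025400586857267354))
bottom right [0.5915 0.2894 0.01  ] feet [0.5815 0.3155 0.    ] [0.6063 0.3813 0.    ]
```

```bash
python3 -m handwheel '{"linear":[[4,-5,0],[8,-9.5,0],[12,-14,0],[16,-19,0],[20,-23.7,0],[24,-28.4,0],[28,-33,0],[30.6,-37.1,0],[30.6,-37.1,0],[30.6,-37.1,0]],"rotation":[[0,0,-9],[0,0,-18],[0,0,-27],[0,0,-36],[0,0,-45],[0,0,-54],[0,0,-62],[0,0,-66.7],[0,0,-66.7],[0,0,-66.7]],"fingers":[8,7,6,6,6,6,6,6,6,6]}' 15; python3 - <<'E'
from h import *
delta([.518,.268,.080],down(5)); print(ctrl.get_state()["joints"])
shot("scene","s1");im=shot("top","t1"); 
E
```

```text
t: 1.35
eef_pos: [0.5176, 0.2704, 0.2363]
tcp_rot: [-0.069, 1.571, 0.069]
contact_force: [-0.5, 0.7, -1.3]
width: 0.0599
t 1.35 dlin cm [  0.04    -0.2409 -15.6314] rot deg [-0.0107 -0.0509 -0.0323]
[-0.9027  0.3421  0.4004  1.8008 -0.1538  1.0299 -0.3557]
```

View pics/s1.png

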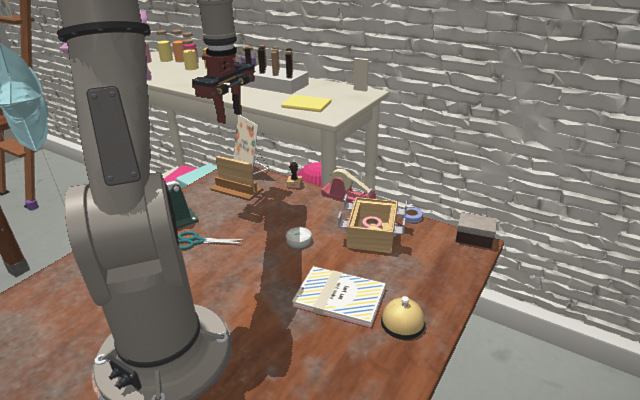

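```bash
python3 -m handwheel '{"linear":[[0,-0.1,-4],[0,-0.2,-8],[0,-0.2,-10.5],[0,-0.2,-12],[0,-0.2,-12],[0,-0.2,-12]],"rotation":[[0,0,0],[0,0,0],[0,0,0],[0,0,0],[0,0,0],[0,0,0]],"fingers":[6,6,5,5,5,5]}' 15; python3 - <<'E'
from h import *
delta([.518,.268,.080],down(5))
a=shot("scene","s2");b=shot("top","t2"); crop(a,205,100,285,200,6,"e1"); crop(b,165,130,255,215,7,"e2")
E
```

```text
t: 2.2
eef_pos: [0.5188, 0.2685, 0.1177]
tcp_rot: [-0.068, 1.568, 0.069]
contact_force: [0.8, -0.2, 0.3]
width: 0.0499
t 2.2 dlin cm [-0.0752 -0.0453 -3.7668] rot deg [-0.0599  0.0781 -0.0043]
```

View pics/e1.png

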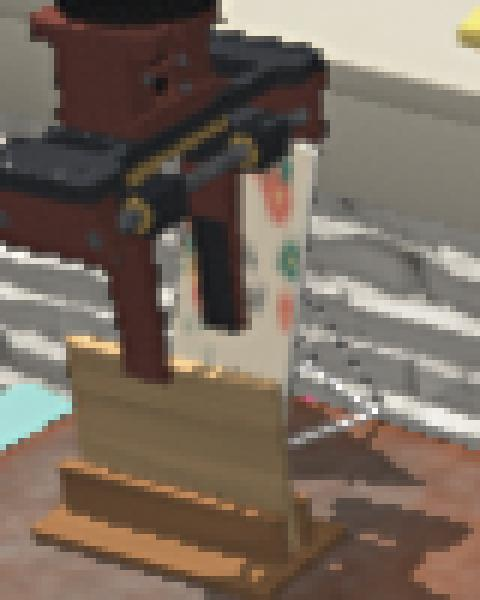

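View pics/e2.png

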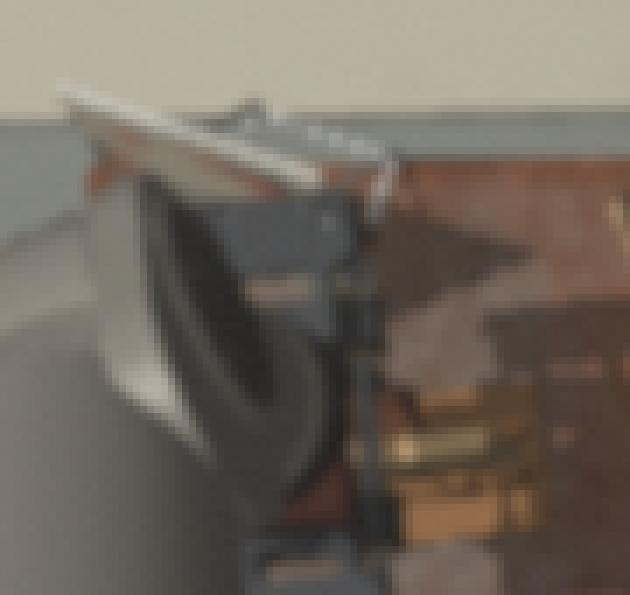

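```bash
python3 -m handwheel '{"linear":[[0,0,-2],[0,0,-3.7],[0,0,-3.7],[0,0,-3.7],[0,0,-3.7],[0,0,-3.7],[0,0,-3.7]],"rotation":[[0,0,0],[0,0,0],[0,0,0],[0,0,0],[0,0,0],[0,0,0],[0,0,0]],"fingers":[5,5,2,0.5,0.5,0.5,0.5]}' 20; python3 - <<'E'
from h import *
a=shot("scene","s3"); crop(a,205,100,285,200,6,"e1"); print(ctrl.get_state()["joints"])
E
```

```text
t: 3.18
eef_pos: [0.5184, 0.2679, 0.0801]
tcp_rot: [-0.068, 1.569, 0.069]
contact_force: [-0.6, -0.5, 2.1]
width: 0.01
[-0.8356  0.5407  0.3312  1.9213 -0.2568  0.7198 -0.2673]
```

View pics/e1.png

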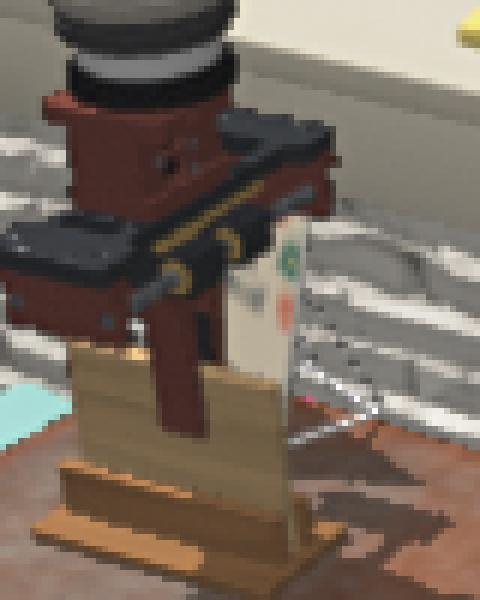

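```bash
python3 -m handwheel '{"linear":[[0,0,2],[0,0,6],[0,0,11],[0,0,15],[0,-4,17],[0,-9,17],[0,-13,17],[-0.3,-15.3,17],[-0.3,-15.3,17],[-0.3,-15.3,17]],"rotation":[[0,0,0],[0,0,0],[0,0,0],[0,0,0],[0,0,0],[0,0,0],[0,0,0],[0,0,0],[0,0,0],[0,0,0]],"fingers":[0.5,0.5,0.5,0.5,0.5,0.5,0.5,0.5,0.5,0.5]}' 25; python3 - <<'E'
from h import *
print(ctrl.get_state()["joints"])
ax=np.array([-np.sin(np.radians(5)),np.cos(np.radians(5)),0]);print("rot axis*-53",-53*ax)
E
```

```text
t: 4.47
eef_pos: [0.5151, 0.1167, 0.2495]
tcp_rot: [-0.069, 1.57, 0.07]
contact_force: [0.4, 0.5, -1.6]
width: 0.0099
[-0.7415  0.2321  0.4748  1.9158 -0.1243  1.0221 -0.1235]
rot axis*-53 [  4.6193 -52.7983  -0.    ]
```

```bash
python3 -m handwheel '{"linear":[[0,0,0],[0,0,0],[0,0,0],[0,0,0],[0,0,0],[0,0,0],[0,0,0],[0,0,0]],"rotation":[[0.9,-10,0],[1.7,-20,0],[2.6,-30,0],[3.5,-40,0],[4.2,-48,0],[4.6,-52.8,0],[4.6,-52.8,0],[4.6,-52.8,0]],"fingers":[0.5,0.5,0.5,0.5,0.5,0.5,0.5,0.5]}'; python3 - <<'E'
from h import *
s,M=st();print(s["joints"]);print(M); a=shot("scene","s4"); crop(a,180,20,400,240,2.6,"e1")
E
```

```text
t: 5.48
eef_pos: [0.5198, 0.0844, 0.2375]
tcp_rot: [-0.117, 0.838, -0.013]
contact_force: [0.7, -0.1, -1.7]
width: 0.0102
[-0.1588  0.0234 -0.3601  2.3922  1.3726  0.407  -1.6613]
[[ 0.6692 -0.0342  0.7423]
 [-0.0579  0.9935  0.098 ]
 [-0.7409 -0.1085  0.6628]]
```

View pics/e1.png

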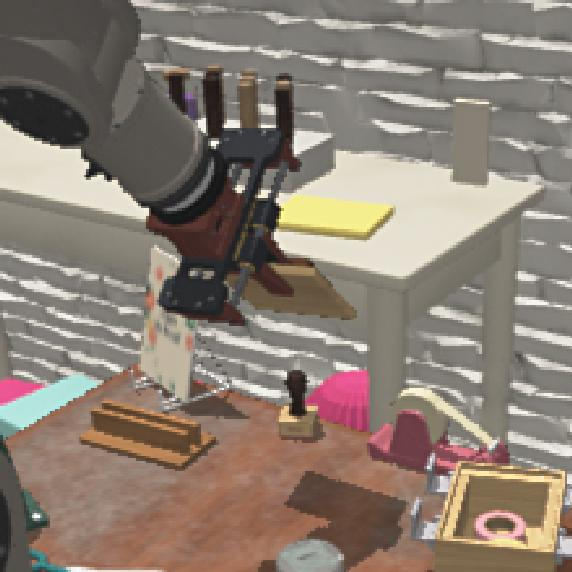

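```bash
cat > kin.py <<'E'
import numpy as np, itertools
from scipy.spatial.transform import Rotation as R
from scipy.optimize import least_squares
J=np.array([[-1.3591,.4778,.0224,1.5564,-.0115,1.1093,-.0831],[-0.9027,0.3421,0.4004,1.8008,-0.1538,1.0299,-0.3557],[-0.8356,0.5407,0.3312,1.9213,-0.2568,0.7198,-0.2673],[-0.7415,0.2321,0.4748,1.9158,-0.1243,1.0221,-0.1235],[-0.1588,0.0234,-0.3601,2.3922,1.3726,0.407,-1.6613]])
P=np.array([[.2121,.6403,.2357],[.5176,.2704,.2363],[.5184,.2679,.0801],[.5151,.1167,.2495],[.5198,.0844,.2375]])
W=np.array([[-.9716,1.345,.9697],[-.069,1.571,.069],[-.068,1.569,.069],[-.069,1.57,.07],[-.117,.838,-.013]])
TR=R.from_rotvec(W)
def fk(q,p,s):
    # p: h, L1,L2,L3, o1, o7, a0(lateral offsets)x3 , b
    h,L1,L2,L3,o1,o7,a1,a2,a3,y1,y2,y3=p
    r=R.from_euler('z',s[0]*q[0]+o1);x=np.array([0,0,h])+r.apply([a1,y1,0])
    r=r*R.from_euler('y',q[1]);x=x+r.apply([0,0,L1])
    r=r*R.from_euler('z',s[1]*q[2]);x=x+r.apply([a2,y2,0])
    r=r*R.from_euler('y',q[3]);x=x+r.apply([-a2,0,L2])
    r=r*R.from_euler('z',s[2]*q[4]);x=x+r.apply([a3,y3,0])
    r=r*R.from_euler('y',q[5]);x=x+r.apply([0,0,L3]);r=r*R.from_euler('z',s[3]*q[6]+o7)
    return x,r*R.from_matrix([[0,0,1],[0,1,0],[-1,0,0]]).inv()
E
python3 - <<'E'
from kin import *
best=[]
for s in itertools.product((1,-1),repeat=4):
  for o1 in(-1.5,0,1.5):
   for o7 in(0,1.57,3.14,-1.57):
    def f(p):
        e=[]
        for q,x,r in zip(J,P,TR):
            X,RR=fk(q,p,s);e+=list(X-x)+list(.3*(RR.inv()*r).as_rotvec())
        return np.array(e+list(.01*np.array(p[6:])))
    o=least_squares(f,[.36,.42,.4,.25,o1,o7,0,0,0,0,0,0],max_nfev=60);best.append((o.cost,s,o.x))
best.sort(key=lambda b:b[0])
for b in best[:4]:print(b[0],b[1],np.round(b[2],3))
E
```

```text
1.436578763993079e-07 (-1, -1, -1, -1) [ 0.287  0.542  0.473  0.321  0.     6.283  0.     0.     0.    -0.03
 -0.032 -0.   ]
1.4365787639931317e-07 (-1, -1, -1, -1) [ 0.287  0.542  0.473  0.321  0.    -0.     0.     0.     0.    -0.03
 -0.032 -0.   ]
1.43657876399327e-07 (-1, -1, -1, -1) [ 0.287  0.542  0.473  0.321  0.    -0.     0.     0.     0.    -0.03
 -0.032 -0.   ]
1.4365787639932932e-07 (-1, -1, -1, -1) [ 0.287  0.542  0.473  0.321  0.    -0.     0.     0.     0.    -0.03
 -0.032 -0.   ]
```

```bash
cat >> kin.py <<'E'
PP=[.287,.542,.473,.321,0,0,0,0,0,-.03,-.032,0];SS=(-1,-1,-1,-1)
LO=np.array([-2.96,-.34,-1.41,.24,-1.37,.17,-2.96]);HI=np.array([2.96,2.1,1.46,2.44,4.51,1.92,2.96])
def pose(phi,psi):
    f,s=np.radians(phi),np.radians(psi)
    x=np.array([np.cos(s)*np.cos(f),np.sin(s)*np.cos(f),-np.sin(f)]);z=np.array([np.cos(s)*np.sin(f),np.sin(s)*np.sin(f),np.cos(f)])
    return R.from_matrix(np.c_[x,np.cross(z,x),z])
def ik(pos,rot,q0s):
    best=None
    for q0 in q0s:
        def g(q):
            X,r=fk(q,PP,SS);return np.r_[X-pos,.3*(r.inv()*rot).as_rotvec(),1e-4*(q-q0)]
        o=least_squares(g,np.clip(q0,LO+.03,HI-.03),bounds=(LO+.02,HI-.02),max_nfev=60)
        e=np.linalg.norm(g(o.x)[:6])
        if best is None or e<best[0]: best=(e,o.x)
    return best
E
python3 - <<'E'
from kin import *
q0s=[J[3],J[4],np.array([-.2,.1,.3,2.3,2.5,.5,-2.5])]
for phi in (37,45):
 for (x,y) in [(.52,.11),(.55,.11),(.58,.08),(.48,.12),(.45,.15)]:
  print(phi,x,y,[(psi,round(1000*ik(np.array([x,y,.05]),pose(phi,psi),q0s)[0],1)) for psi in (-90,-60,-30,0,15,30,60,90)])
E
```

```text
37 0.52 0.11 [(-90, np.float64(0.0)), (-60, np.float64(0.0)), (-30, np.float64(0.0)), (0, np.float64(43.2)), (15, np.float64(53.2)), (30, np.float64(31.4)), (60, np.float64(6.4)), (90, np.float64(0.0))]
37 0.55 0.11 [(-90, np.float64(0.0)), (-60, np.float64(0.0)), (-30, np.float64(0.0)), (0, np.float64(20.7)), (15, np.float64(28.3)), (30, np.float64(7.9)), (60, np.float64(7.6)), (90, np.float64(0.0))]
37 0.58 0.08 [(-90, np.float64(0.0)), (-60, np.float64(0.0)), (-30, np.float64(0.0)), (0, np.float64(4.3)), (15, np.float64(4.9)), (30, np.float64(0.0)), (60, np.float64(0.0)), (90, np.float64(0.0))]
37 0.48 0.12 [(-90, np.float64(0.0)), (-60, np.float64(0.0)), (-30, np.float64(0.0)), (0, np.float64(66.8)), (15, np.float64(83.6)), (30, np.float64(62.7)), (60, np.float64(0.0)), (90, np.float64(0.0))]
37 0.45 0.15 [(-90, np.float64(0.0)), (-60, np.float64(0.0)), (-30, np.float64(0.0)), (0, np.float64(70.9)), (15, np.float64(98.3)), (30, np.float64(86.5)), (60, np.float64(8.7)), (90, np.float64(0.0))]
45 0.52 0.11 [(-90, np.float64(0.0)), (-60, np.float64(0.0)), (-30, np.float64(0.0)), (0,
[... 219 characters left out ...]
), (15, np.float64(5.1)), (30, np.float64(0.0)), (60, np.float64(0.0)), (90, np.float64(0.0))]
45 0.58 0.08 [(-90, np.float64(0.0)), (-60, np.float64(0.0)), (-30, np.float64(0.0)), (0, np.float64(0.0)), (15, np.float64(0.0)), (30, np.float64(0.0)), (60, np.float64(0.0)), (90, np.float64(0.0))]
45 0.48 0.12 [(-90, np.float64(0.0)), (-60, np.float64(0.0)), (-30, np.float64(0.0)), (0, np.float64(46.3)), (15, np.float64(56.9)), (30, np.float64(43.4)), (60, np.float64(0.0)), (90, np.float64(0.0))]
45 0.45 0.15 [(-90, np.float64(0.0)), (-60, np.float64(0.0)), (-30, np.float64(0.0)), (0, np.float64(53.5)), (15, np.float64(71.4)), (30, np.float64(64.3)), (60, np.float64(0.9)), (90, np.float64(0.0))]
```

```bash
python3 - <<'E'
from kin import *
q=J[4].copy()
def go(q,a,b,pa,pb,n=8):
    m=0
    for i in range(1,n+1):
        t=i/n;e,q2=ik((1-t)*a+t*b,pose(*((1-t)*np.array(pa)+t*np.array(pb))),[q]);m=max(m,e);dq=np.abs(q2-q).max();q=q2
        print(f"{e*1000:.1f}/{dq:.2f}",end=" ")
    print(np.round(q,2));return q
c=np.array([.52,.0844,.24]);d=np.array([.51,.075,.24]);f=np.array([.51,.075,.047])
print("B");q1=go(q,c,d,(48,5),(45,-45));q1=go(q1,d,d,(45,-45),(37,-45),2);go(q1,d,f,(37,-45),(37,-45))
print("A");q1=go(q,c,d,(48,5),(85,5));q1=go(q1,d,d,(85,5),(85,-45));q1=go(q1,d,d,(85,-45),(37,-45));go(q1,d,f,(37,-45),(37,-45))
E
```

```text
B
0.0/0.12 0.0/0.12 0.0/0.12 0.0/0.11 0.0/0.11 0.0/0.10 0.0/0.09 0.0/0.09 [-0.31  0.22 -0.47  2.2   1.07  1.08 -2.26]
0.0/0.09 0.0/0.08 [-0.39  0.28 -0.47  2.23  1.19  1.2  -2.44]
0.0/0.07 0.0/0.07 0.0/0.07 0.0/0.07 0.0/0.06 0.0/0.06 0.0/0.06 0.0/0.07 [-0.45  0.71 -0.43  2.29  1.5   1.21 -2.94]
A
0.0/0.58 0.0/0.36 0.0/0.19 0.0/0.11 0.0/0.10 0.0/0.10 0.0/0.10 0.0/0.09 [-0.07  0.18 -0.23  1.98  0.07  0.91 -0.25]
0.0/0.12 0.0/0.12 0.0/0.12 0.0/0.12 0.0/0.11 0.0/0.11 0.0/0.11 0.0/0.11 [-0.27  0.19 -0.05  1.96  0.11  0.95 -1.17]
0.0/0.14 0.0/0.16 0.0/0.16 0.0/0.17 0.0/0.17 0.0/0.16 0.0/0.15 0.0/0.13 [-0.76  0.24 -0.06  2.26  1.14  1.09 -2.41]
0.0/0.07 0.0/0.07 0.0/0.07 0.0/0.07 0.0/0.07 0.0/0.07 0.0/0.07 0.0/0.29 [-0.45  0.71 -0.43  2.29  1.5   1.21 -2.94]
```

```bash
python3 - <<'E'
from kin import *
for psi in (-25,-30,-35,-45,-60,-75,-90):
    for xy in ((.51,.075),(.53,.08)):
        e,q=ik(np.array([*xy,.047]),pose(37,psi),[np.array([-.3,.5,x,2.2,1.,1.,-2]) for x in(-.5,0,.5)])
        e2,q2=ik(np.array([*xy,.055]),pose(40,psi),[np.array([-.3,.5,x,2.2,1.,1.,-2]) for x in(-.9,0,.9)])
        print(psi,xy,round(e*1e3,1),np.round(q,2),round(e2*1e3,1),np.round(q2,2))
E
```

```text
-25 (0.51, 0.075) 4.4 [ 0.29  1.22 -1.29  2.42  2.05  1.9  -2.54] 1.4 [ 0.36  1.25 -1.38  2.42  2.03  1.9  -2.46]
-25 (0.53, 0.08) 0.0 [-0.23  0.73 -0.58  2.42  1.92  1.24 -2.9 ] 0.0 [-0.08  0.72 -0.73  2.4   1.89  1.24 -2.78]
-30 (0.51, 0.075) 0.0 [-0.27  0.73 -0.59  2.42  1.81  1.27 -2.94] 0.0 [-0.15  0.71 -0.7   2.41  1.78  1.25 -2.84]
-30 (0.53, 0.08) 0.0 [-0.31  0.72 -0.52  2.38  1.81  1.22 -2.91] 0.0 [-0.13  0.72 -0.7   2.36  1.79  1.24 -2.8 ]
-35 (0.51, 0.075) 0.0 [-0.3   0.74 -0.58  2.37  1.71  1.28 -2.94] 0.0 [-0.2   0.7  -0.67  2.37  1.69  1.25 -2.86]
-35 (0.53, 0.08) 0.0 [-0.36  0.72 -0.48  2.34  1.71  1.21 -2.91] 0.0 [-0.18  0.72 -0.67  2.32  1.7   1.25 -2.81]
-45 (0.51, 0.075) 0.0 [-1.2   0.77  0.47  2.33  1.35  0.62 -2.94] 0.0 [-0.68  0.63 -0.13  2.3   1.42  0.96 -2.88]
-45 (0.53, 0.08) 0.0 [-0.84  0.69  0.06  2.27  1.42  0.9  -2.91] 0.0 [-0.7   0.64 -0.07  2.26  1.42  0.93 -2.84]
-60 (0.51, 0.075) 0.0 [-0.93  0.73  0.17  2.17  1.07  0.92 -2.79] 0.0 [-1.08  0.72  0.39  2.19  0.94  0.76 -2.66]
-60 (0.53, 0.08) 0.0 [-0.91  0.74  0.18  2.13  1.06  0.92 -2.76] 0.0 [-1.04  0.73  0.37  2.14  0.95  0.78 -2.63]
-75 (0.51, 0.075) 0.0 [-0.91  0.78  0.22  2.02  0.79  1.02 -2.69] 0.0 [-1.02  0.76  0.38  2.04  0.67  0.91 -2.56]
-75 (0.53, 0.08) 0.0 [-0.89  0.79  0.22  1.98  0.79  1.03 -2.66] 0.0 [-1.    0.78  0.38  2.    0.67  0.92 -2.53]
-90 (0.51, 0.075) 0.0 [-0.82  0.82  0.2   1.88  0.61  1.17 -2.67] 0.0 [-0.95  0.81  0.38  1.9   0.48  1.07 -2.53]
-90 (0.53, 0.08) 0.0 [-0.87  0.85  0.28  1.83  0.56  1.15 -2.6 ] 0.0 [-0.93  0.83  0.38  1.85  0.47  1.09 -2.51]
```

```bash
python3 -m handwheel '{"linear":[[0,-1,0],[0,-2,0],[0,-3,0],[0,-4,0],[0,-5,0],[-0.5,-5.4,-0.9],[-0.5,-5.4,-0.9],[-0.5,-5.4,-0.9],[-0.5,-5.4,-0.9],[-0.5,-5.4,-0.9]],"rotation":[[0,0,-10],[0,0,-20],[0,0,-30],[0,0,-40],[0,0,-50],[0,0,-60],[0,0,-70],[0,0,-80],[0,0,-80],[0,0,-80]],"fingers":[0.5,0.5,0.5,0.5,0.5,0.5,0.5,0.5,0.5,0.5]}'; cat >> h.py <<'E'
from kin import pose,ik,fk
def phipsi():
    s,M=st();x=M[:,0];print("phi",np.degrees(-np.arcsin(x[2])),"psi",np.degrees(np.arctan2(x[1],x[0])),"nz",M[2,2],"pos",s["eef_pos"],"q",s["joints"])
E
python3 -c "
from h import *
phipsi();delta([.51,.06,.24],pose(38,-75).as_matrix())"
```

```text
t: 6.78
eef_pos: [0.5146, 0.029, 0.2281]
tcp_rot: [0.486, 0.779, -1.319]
contact_force: [-0.5, -0.5, -1.1]
width: 0.01
phi 47.868845378372 psi -85.02639610238644 nz 0.6616768057977152 pos [0.5146 0.029  0.2281] q [-0.3145  0.4055 -0.3186  1.919   0.7506  1.3721 -2.3156]
t 6.775 dlin cm [-0.4563  3.0976  1.1885] rot deg [-8.4894 -8.5452  3.527 ]
```

```bash
python3 -m handwheel '{"linear":[[-0.2,1.5,0],[-0.5,3.1,0],[-0.5,3.1,-4],[-0.5,3.1,-8],[-0.5,3.1,-12],[-0.5,3.1,-15],[-0.5,3.1,-15],[-0.5,3.1,-15]],"rotation":[[-4.5,-4.5,1.8],[-8.5,-8.5,3.5],[-8.5,-8.5,3.5],[-8.5,-8.5,3.5],[-8.5,-8.5,3.5],[-8.5,-8.5,3.5],[-8.5,-8.5,3.5],[-8.5,-8.5,3.5]],"fingers":[0.5,0.5,0.5,0.5,0.5,0.5,0.5,0.5]}'; 
python3 -c "
from h import *
phipsi();delta([.51,.06,.049],pose(38,-75).as_matrix());a=shot('scene','s5');b=shot('top','t5');crop(a,200,60,420,260,2.8,'e1');crop(b,180,130,400,280,3,'e2')"
```

```text
t: 7.78
eef_pos: [0.5101, 0.0593, 0.0797]
tcp_rot: [0.436, 0.563, -1.26]
contact_force: [0.5, 0.4, -1.8]
width: 0.0099
phi 38.01635615790342 psi -75.11229080160105 nz 0.7878326863989352 pos [0.5101 0.0593 0.0797] q [-0.4889  0.696  -0.2868  2.0212  1.0032  1.2842 -2.8086]
t 7.775 dlin cm [-0.0085  0.0681 -3.0694] rot deg [-0.0438  0.1008  0.1972]
```

View pics/e1.png

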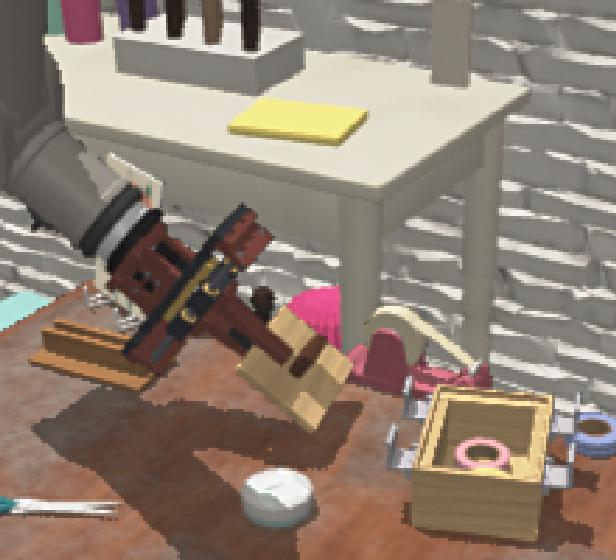

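View pics/e2.png

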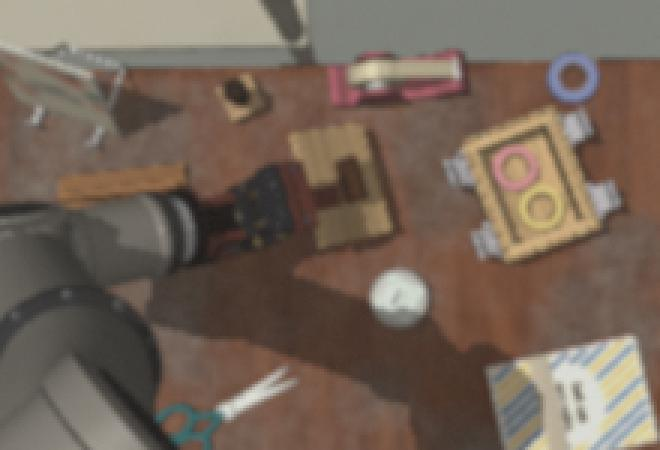

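```bash
python3 -m handwheel '{"linear":[[0,0,-1.5],[0,0,-2.6],[0,0,-3],[0,0,-3.1],[0,0,-3.1]],"rotation":[[0,0,0],[0,0,0],[0,0,0],[0,0,0],[0,0,0]],"fingers":[0.5,0.5,0.5,0.5,0.5]}'; 
python3 -c "
from h import *
phipsi()"
```

```text
t: 8.5
eef_pos: [0.5095, 0.0587, 0.048]
tcp_rot: [0.434, 0.562, -1.263]
contact_force: [-2.6, 1.5, 4.6]
width: 0.0098
phi 37.88224364047554 psi -75.28182130859575 nz 0.7892743115711793 pos [0.5095 0.0587 0.048 ] q [-0.4976  0.7561 -0.2753  2.0181  1.0286  1.2577 -2.8582]
```

```bash
python3 -m handwheel '{"linear":[[0,0,0],[0,0,0],[0,0,-0.7],[-0.2,0.8,-0.4],[-0.5,2,0.5],[-1,3.8,1.8],[-1.3,5,4],[-1.3,5,4]],"rotation":[[0,0,0],[0,0,0],[0,0,0],[0,0,0],[0,0,0],[0,0,0],[0,0,0],[0,0,0]],"fingers":[2,2.4,2.4,2.4,2.4,2.4,2.4,2.4]}'; 
python3 -c "
from h import *
phipsi();a=shot('scene','s6');b=shot('top','t6');crop(a,200,60,420,260,2.8,'e1');crop(b,180,130,400,280,3,'e2')"
```

```text
t: 9.5
eef_pos: [0.4976, 0.1113, 0.0894]
tcp_rot: [0.439, 0.563, -1.259]
contact_force: [0.5, -0.2, -0.0]
width: 0.024
phi 38.126142265852074 psi -74.94646659863439 nz 0.7866380908919361 pos [0.4976 0.1113 0.0894] q [-0.5534  0.7001 -0.3179  1.971   0.9378  1.3482 -2.8158]
```

View pics/e1.png

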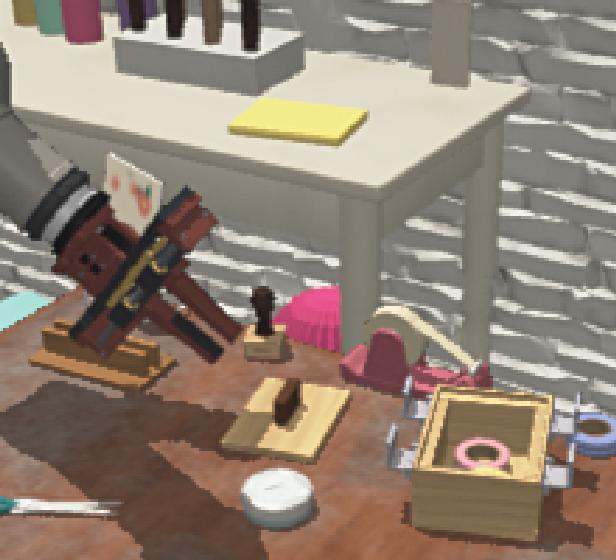

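View pics/e2.png

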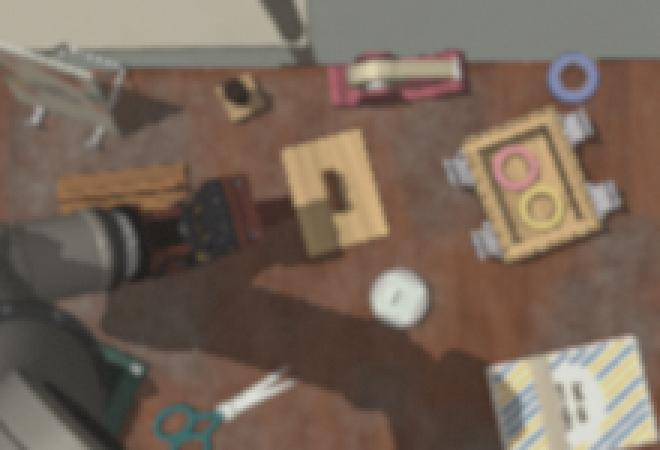

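```bash

python3 -c "
from h import *
delta([.5,.09,.21],pose(90,-75).as_matrix())
from kin import *
print(ik(np.array([.5,.06,.2]),pose(90,-75),[st()[0]['joints']]))
b=cv2.imread('pics/t6.png');crop(b,265,165,320,225,11,'e2');a=cv2.imread('pics/s6.png');crop(a,270,185,335,230,11,'e1')"
```

```text
t 9.6 dlin cm [ 0.2871 -1.8899 12.1893] rot deg [50.2251 13.4503  0.3189]
(np.float64(3.2474711421100795e-06), array([ 0.4031,  0.3302, -0.7687,  1.9592,  0.2789,  0.9594, -1.8098]))
```

View pics/e2.png

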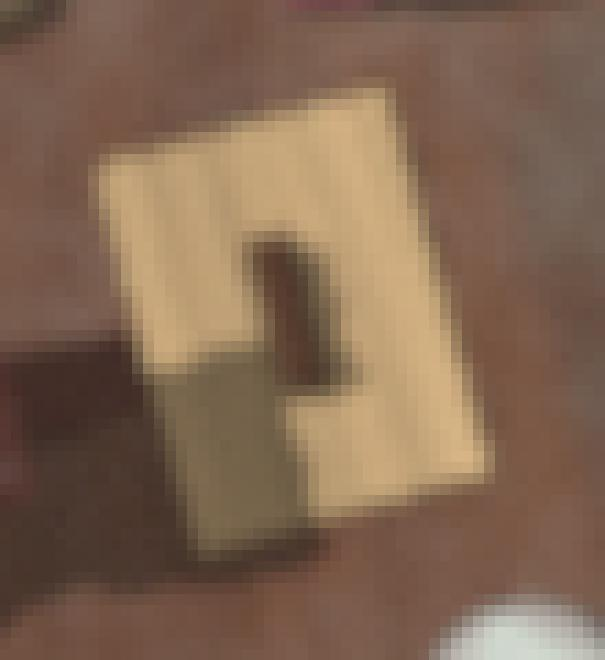

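View pics/e1.png

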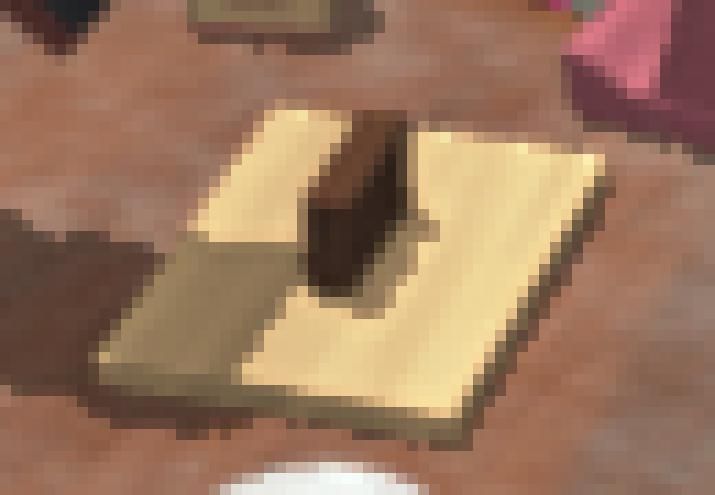

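```bash

python3 - <<'E'
from h import *
t=lambda x,y:(x/11+265-.5,y/11+165-.5); s=lambda x,y:(x/11+270-.5,y/11+185-.5)
A=[(94,158),(393,86),(495,480),(203,560)];B=[(274,102),(608,152),(464,418),(93,357)]
P=[]
for a,b in zip(A,B):
    p,e=tri(s(*b),t(*a));P.append(p);print(p,e)
P=np.array(P);print("c",P.mean(0),[np.linalg.norm(P[i]-P[i-1]) for i in range(4)])
d=P[0]+P[1]-P[2]-P[3];print(np.degrees(np.arctan2(d[1],d[0])));d=P[0]+P[3]-P[1]-P[2];print(np.degrees(np.arctan2(d[1],d[0]))-90)
print("handle",tri(s(355,160),t(291,320)))
# handle top ends: scene near end mid (325,200), far end mid (380,110); top ends (270,245),(308,388)
print(tri(s(328,204),t(310,385)),tri(s(383,110),t(270,245)))
E
```

```text
[0.5707 0.112  0.0085] 0.004076933368514035
[0.5901 0.0231 0.0111] 0.004712610503182801
[ 0.4741 -0.0072  0.0096] 0.00013676976032772932
[0.4511 0.0805 0.0096] 0.0028647507984738943
c [0.5215 0.0521 0.0097] [np.float64(0.12369535784888616), np.float64(0.09106269132398295), np.float64(0.11996923892398259), np.float64(0.09072094260152302)]
14.677383547325274
13.509472044016633
handle (array([0.5196, 0.0515, 0.037 ]), np.float64(0.0023841926030383613))
(array([0.5007, 0.0464, 0.0364]), np.float64(0.0024039279070436096)) (array([0.5412, 0.0576, 0.038 ]), np.float64(0.0031351215134709487))
```

```bash
python3 -m handwheel '{"linear":[[0,0,3],[0,0,7],[0.5,-1,12],[1,-3,14],[1.5,-4.5,14],[2.1,-5.9,14],[2.1,-5.9,14],[2.1,-5.9,14],[2.1,-5.9,14]],"rotation":[[0,0,0],[9.5,2.5,0],[19,5,0.1],[28,7.5,0.2],[37,10,0.2],[46,12.3,0.3],[50.2,13.4,0.3],[50.2,13.4,0.3],[50.2,13.4,0.3]],"fingers":[2.4,3,4,5,5,5,5,5,5]}' 15; 
python3 -c "
from h import *
phipsi();delta([.521,.052,.028],pose(90,-75.5).as_matrix())"
```

```text
t: 10.72
eef_pos: [0.5173, 0.0504, 0.227]
tcp_rot: [1.011, 1.322, -1.015]
contact_force: [0.1, 1.3, 0.1]
width: 0.0501
phi 89.8689082904005 psi -113.13479857344039 nz 0.001797721243157413 pos [0.5173 0.0504 0.227 ] q [ 0.1641  0.2678 -0.4503  1.9088  0.1397  0.9966 -1.6562]
t 10.725 dlin cm [  0.3701   0.1608 -19.9007] rot deg [ 0.1203 -0.0521 -0.5775]
```

```bash
python3 -m handwheel '{"linear":[[0.2,0.1,-6],[0.4,0.2,-12],[0.4,0.2,-16],[0.4,0.2,-18.5],[0.4,0.2,-19.8],[0.4,0.2,-19.8],[0.4,0.2,-19.8],[0.4,0.2,-19.8],[0.4,0.2,-19.8],[0.4,0.2,-19.8]],"rotation":[[0,0,-0.6],[0,0,-0.6],[0,0,-0.6],[0,0,-0.6],[0,0,-0.6],[0,0,-0.6],[0,0,-0.6],[0,0,-0.6],[0,0,-0.6],[0,0,-0.6]],"fingers":[5,5,5,5,5,3,1,1,1,1]}' 25; 
python3 -c "
from h import *
phipsi();a=shot('scene','s7');crop(a,200,60,420,260,2.8,'e1')"
```

```text
t: 11.98
eef_pos: [0.5224, 0.0518, 0.0302]
tcp_rot: [1.022, 1.316, -1.022]
contact_force: [-0.6, -1.4, 6.5]
width: 0.0137
phi 89.91308120288255 psi -35.82225730571729 nz 0.0011660928442965846 pos [0.5224 0.0518 0.0302] q [ 0.0643  0.5541 -0.3536  2.0418  0.3314  0.5986 -1.8358]
```

View pics/e1.png

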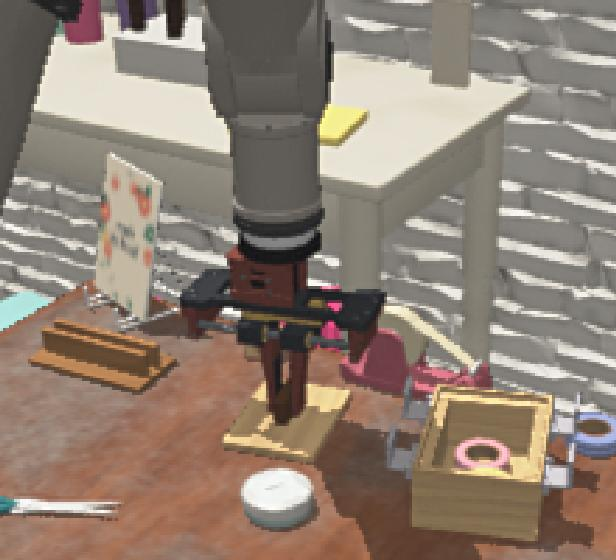

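```bash
python3 -m handwheel '{"linear":[[0,0,3],[0,0,8],[0,0,13],[0,-4,15],[0,-9,15],[0,-14,15],[0.1,-18,15],[0.1,-20.7,15],[0.1,-20.7,15],[0.1,-20.7,15]],"rotation":[[0,0,0],[0,0,0],[0,0,0],[0,0,2],[0,0,4],[0,0,5.5],[0,0,5.5],[0,0,5.5],[0,0,5.5],[0,0,5.5]],"fingers":[1,1,1,1,1,1,1,1,1,1]}' 25; 
python3 -c "
from h import *
s,M=st();print(s['joints'],np.degrees(np.arctan2(M[1,2],M[0,2])));delta([.523,-.155,.12],pose(90,-70).as_matrix())
b=shot('top','t8');a=shot('scene','s8');crop(a,270,60,490,260,2.8,'e1')"
```

```text
t: 13.28
eef_pos: [0.5228, -0.1538, 0.1793]
tcp_rot: [0.948, 1.354, -0.949]
contact_force: [0.0, 0.3, -1.2]
width: 0.0137
[ 0.4847  0.3571 -0.3846  1.9042  0.1667  0.9114 -1.2025] -70.01577853642276
t 13.275 dlin cm [ 0.0193 -0.1237 -5.9346] rot deg [-0.0007 -0.0125  0.0158]
```

View pics/e1.png

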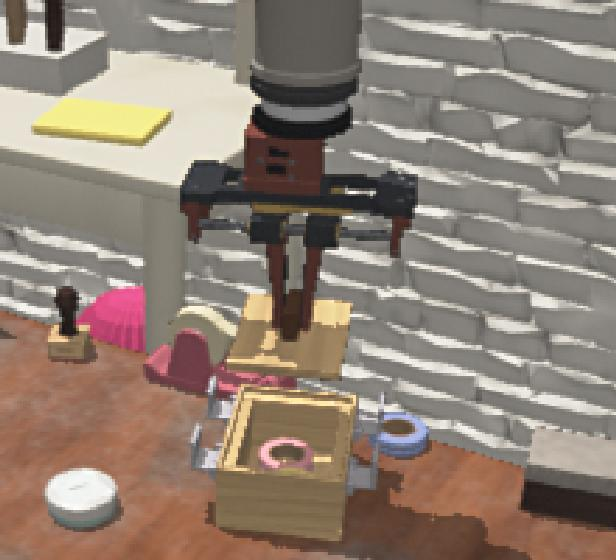

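```bash
python3 -m handwheel '{"linear":[[0,0,-4],[0,-0.1,-6.5],[0,-0.1,-7.7],[0,-0.1,-7.7],[0,-0.1,-7.7]],"rotation":[[0,0,0],[0,0,0],[0,0,0],[0,0,0],[0,0,0]],"fingers":[1,1,1,1,1]}' 25; 
python3 -c "
from h import *
s,M=st();print(s['eef_pos'])
b=shot('top','t9');a=shot('scene','s9');crop(a,325,185,415,260,8,'e1');crop(b,320,155,395,225,8,'e2')"
```

```text
t: 14.0
eef_pos: [0.5238, -0.1559, 0.1035]
tcp_rot: [0.949, 1.352, -0.949]
contact_force: [0.1, -0.0, -1.7]
width: 0.0137
[ 0.5238 -0.1559  0.1035]
```

View pics/e1.png

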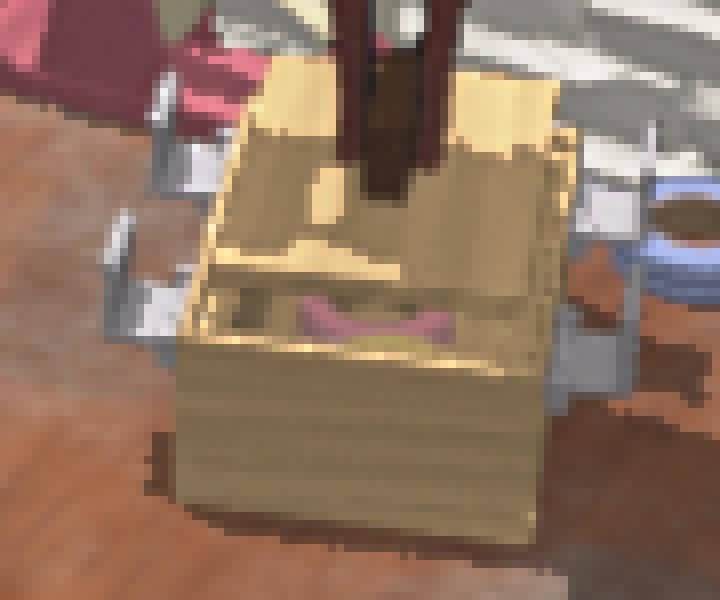

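View pics/e2.png

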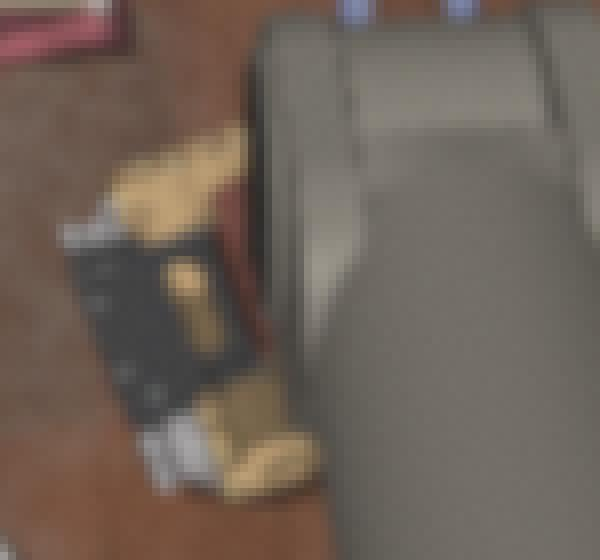

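```bash

python3 - <<'E'
from h import *
c,s=np.cos(np.radians(20)),np.sin(np.radians(20));Rz=np.array([[c,-s,0],[s,c,0],[0,0,1]])
L=np.array([[x,y,z] for z in(.0735,.0835) for x,y in((.06,.045),(.06,-.045),(-.06,-.045),(-.06,.045))])@Rz.T+[.5238,-.1559,0]
print((proj("scene",L)+.5-[325,185])*8)
L=np.array([[x,y,.062] for x,y in((.068,.053),(.068,-.053),(-.068,-.053),(-.068,.053))])@Rz.T+[.5225,-.155,0]
print((proj("scene",L)+.5-[325,185])*8)
E
```

```text
[[277.6433  75.5691]
 [566.1359 103.0996]
 [532.7995 320.3771]
 [217.5178 286.5704]
 [278.4927  48.1875]
 [568.3556  75.4169]
 [535.0623 291.1321]
 [218.1432 257.6498]]
[[250.9139  92.53  ]
 [587.0382 124.9624]
 [551.451  374.2328]
 [179.9352 333.3663]]
```

```bash
python3 -m handwheel '{"linear":[[-0.1,0.05,-0.8],[-0.1,0.05,-1.3],[-0.1,0.05,-1.6],[-0.1,0.05,-1.75],[-0.1,0.05,-1.75]],"rotation":[[0,0,0],[0,0,0],[0,0,0],[0,0,0],[0,0,0]],"fingers":[1,1,1,1,1]}' 25; 
python3 -c "
from h import *
s,M=st();print(s['eef_pos'],s['ft_torque'])
a=shot('scene','s10');crop(a,325,185,415,260,8,'e1')"
```

```text
t: 14.72
eef_pos: [0.5216, -0.1556, 0.0862]
tcp_rot: [0.948, 1.354, -0.951]
contact_force: [-6.6, 0.9, 14.4]
width: 0.0138
[ 0.5216 -0.1556  0.0862] [0.3924 1.4357 0.0618]
```

View pics/e1.png

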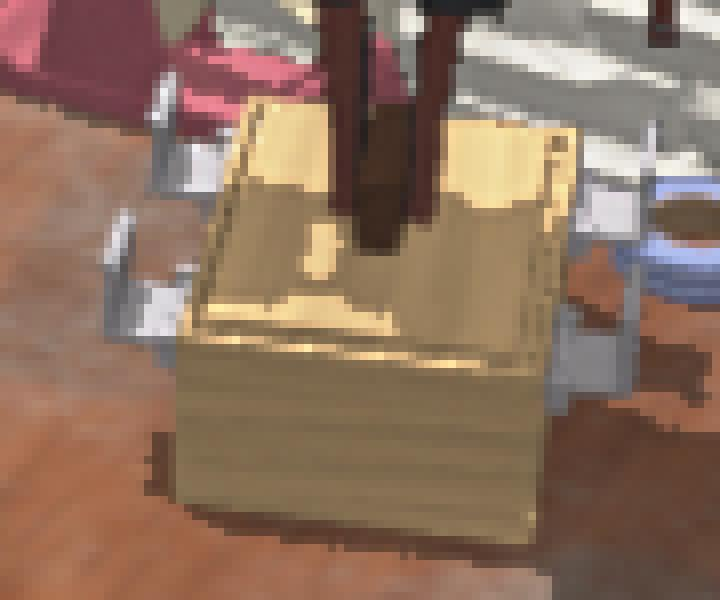

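```bash
python3 -m handwheel '{"linear":[[0,0,0.1],[0,0,0.1],[0,0,0.1],[0,0,3],[0,0,7],[0,0,11],[0,0,11]],"rotation":[[0,0,0],[0,0,0],[0,0,0],[0,0,0],[0,0,0],[0,0,0],[0,0,0]],"fingers":[2.5,4,4,4,4,4,4]}' 25; 
python3 -c "
from h import *
s,M=st();print(s['eef_pos'],s['joints'])
a=shot('scene','s11');b=shot('top','t11');crop(a,325,185,415,260,8,'e1');crop(b,320,155,395,225,8,'e2')"
```

```text
t: 15.65
eef_pos: [0.524, -0.156, 0.198]
tcp_rot: [0.95, 1.347, -0.947]
contact_force: [0.6, 0.6, -0.4]
width: 0.0402
[ 0.524 -0.156  0.198] [ 0.4948  0.3345 -0.3911  1.8874  0.1573  0.9429 -1.1921]
```

View pics/e1.png

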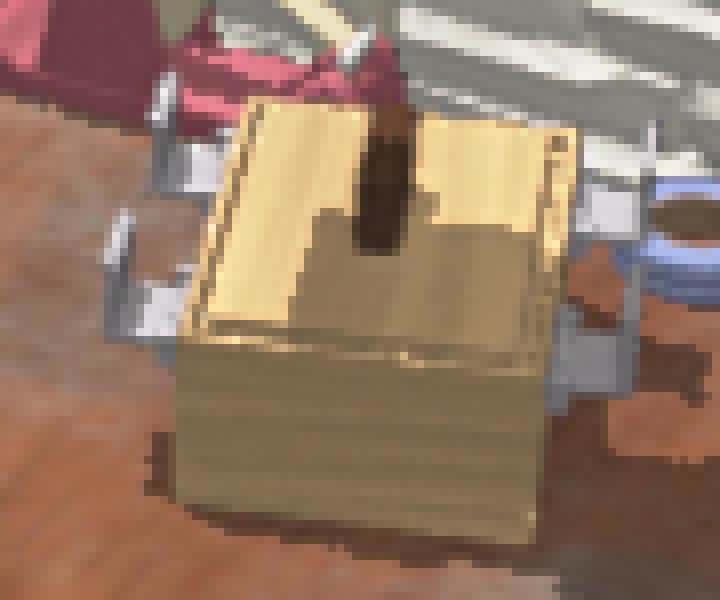

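View pics/e2.png

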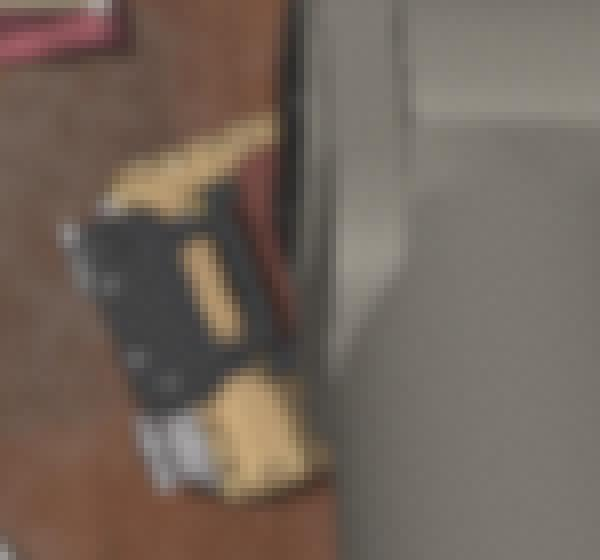

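```bash

python3 - <<'E'
from h import *
c,s=np.cos(np.radians(20)),np.sin(np.radians(20));Rz=np.array([[c,-s,0],[s,c,0],[0,0,1]])
for z in (.066,.071): print((proj("scene",np.array([[x,y,z] for x,y in((.06,.045),(.06,-.045),(-.06,-.045),(-.06,.045))])@Rz.T+[.5225,-.155,0])+.5-[325,185])*8+[-5,4])
for X,Y in ((40,100),(-40,-100),(40,-100),(-40,100)):
    print(X,Y,(Rz@[X/1e3,Y/1e3,0]+[.5225,-.155,0]))
E
python3 -c "
import cv2;a=cv2.imread('pics/s11.png');cv2.imwrite('pics/e3.png',cv2.resize(a[190:240,335:405],None,fx=11,fy=11,interpolation=cv2.INTER_CUBIC))"
```

```text
[[267.534  101.0248]
 [555.0651 128.806 ]
 [521.2568 347.4419]
 [207.1236 313.3586]]
[[267.9447  87.4563]
 [556.1548 115.0902]
 [522.3648 332.9651]
 [207.4209 299.04  ]]
40 100 [ 0.5259 -0.0473  0.    ]
-40 -100 [ 0.5191 -0.2627  0.    ]
40 -100 [ 0.5943 -0.2353  0.    ]
-40 100 [ 0.4507 -0.0747  0.    ]
```

View pics/e3.png

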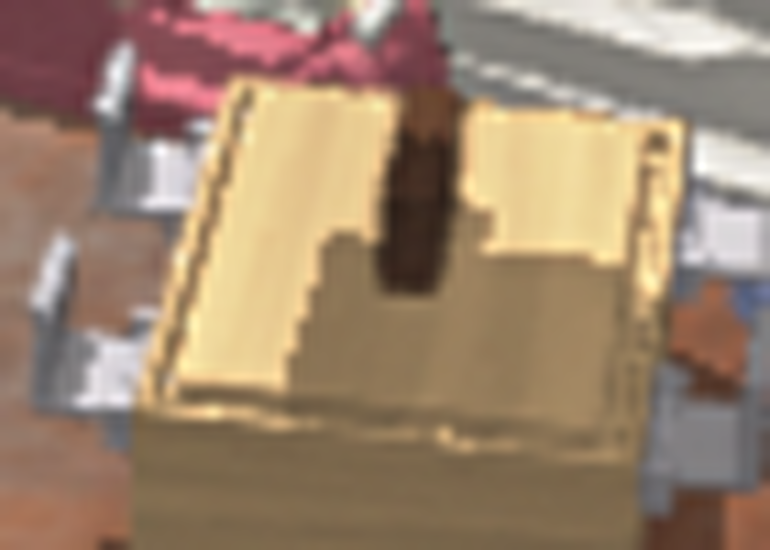

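```bash
python3 -m handwheel '{"linear":[[0,5,0],[0,10,-3],[0,11.3,-8],[0,11.3,-11.4],[0,11.3,-11.4],[0,11.3,-11.4]],"rotation":[[0,0,0],[0,0,0],[0,0,0],[0,0,0],[0,0,0],[0,0,0]],"fingers":[2,0,0,0,0,0]}' 10; 
python3 -c "
from h import *
s,M=st();print(s['eef_pos'],s['joints'])
a=shot('scene','s12');b=shot('top','t12');crop(a,325,150,415,240,6.5,'e1');crop(b,310,155,395,225,8,'e2')"
```

```text
t: 16.5
eef_pos: [0.5221, -0.0428, 0.0813]
tcp_rot: [0.949, 1.353, -0.95]
contact_force: [0.5, 0.1, 0.5]
width: 0.0007
[ 0.5221 -0.0428  0.0813] [ 0.2791  0.4707 -0.3925  2.0211  0.2737  0.6998 -1.5096]
```

View pics/e1.png

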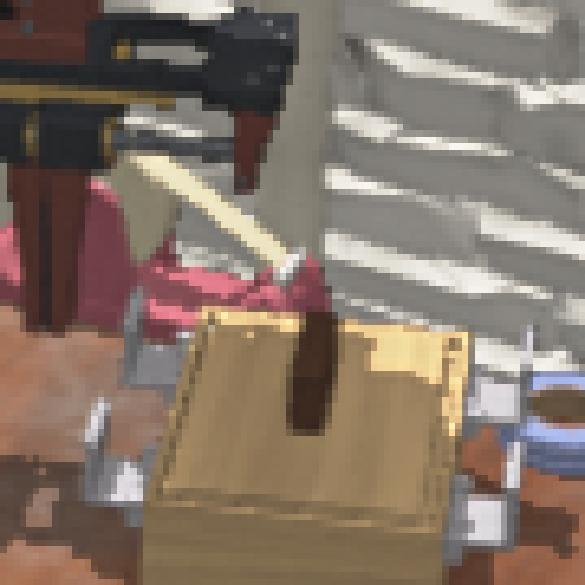

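View pics/e2.png

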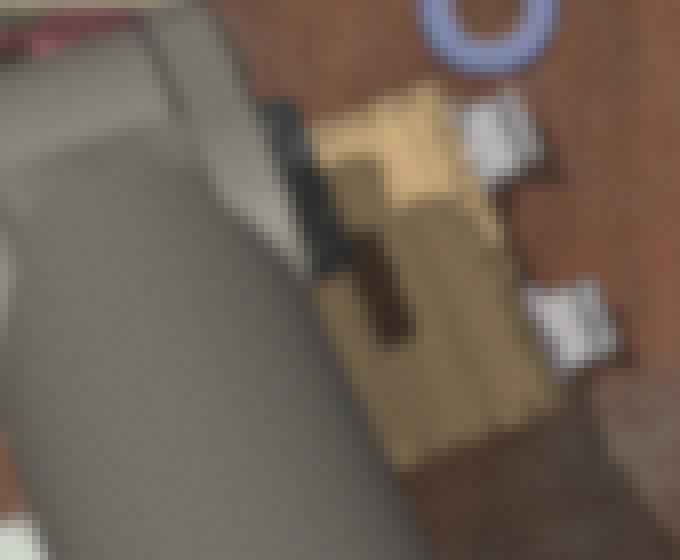

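```bash
python3 -m handwheel '{"linear":[[0.2,-0.6,0.2],[0.4,-1.2,0.2],[0.7,-1.8,0.2],[0.9,-2.3,0.2],[0.9,-2.3,0.2]],"rotation":[[0,0,0],[0,0,0],[0,0,0],[0,0,0],[0,0,0]],"fingers":[0,0,0,0,0]}' 10; 
python3 -c "
from h import *
a=shot('scene','s13');crop(a,325,150,415,240,6.5,'e1')"
```

```text
t: 17.23
eef_pos: [0.5305, -0.0626, 0.0835]
tcp_rot: [0.949, 1.357, -0.947]
contact_force: [-4.0, 7.9, 7.7]
width: 0.0006
```

View pics/e1.png

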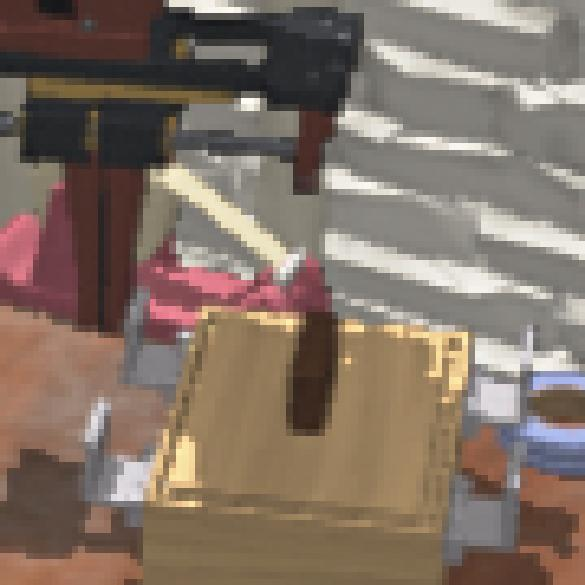

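```bash
python3 -m handwheel '{"linear":[[0.1,-0.3,0],[0.2,-0.6,0],[0.2,-0.6,0]],"rotation":[[0,0,0],[0,0,0],[0,0,0]],"fingers":[0,0,0]}' 10; 
python3 -c "
from h import *
print(st()[0]['ft_torque']);a=shot('scene','s14');crop(a,325,150,415,240,6.5,'e1')"
```

```text
t: 17.65
eef_pos: [0.533, -0.0687, 0.0842]
tcp_rot: [0.95, 1.356, -0.947]
contact_force: [-5.8, 8.9, 14.0]
width: 0.0004
[ 1.8701  1.3648 -0.0625]
```

View pics/e1.png

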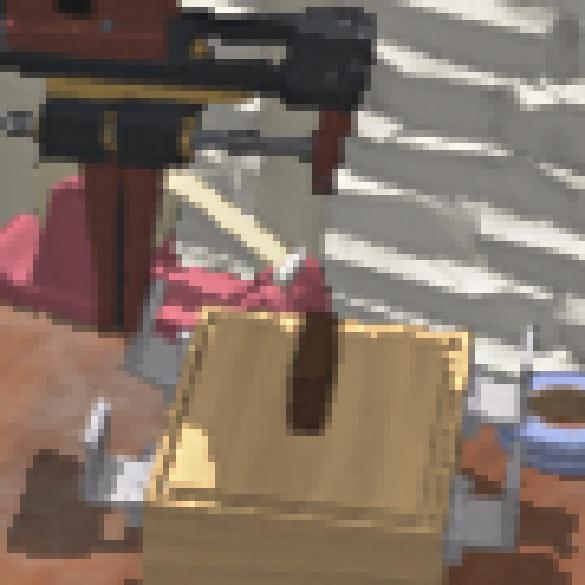

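```bash
python3 -m handwheel '{"linear":[[0.1,-0.2,0.3],[0.2,-0.5,0.5],[0.3,-0.8,0.5],[0.3,-0.8,0.5]],"rotation":[[0,0,0],[0,0,0],[0,0,0],[0,0,0]],"fingers":[0,0,0,0]}' 10; 
python3 -c "
from h import *
print(st()[0]['ft_torque']);a=shot('scene','s15');crop(a,325,150,415,240,6.5,'e1')"
```

```text
t: 18.2
eef_pos: [0.537, -0.0812, 0.0888]
tcp_rot: [0.95, 1.35, -0.951]
contact_force: [-0.1, 0.2, 7.4]
width: 0.0005
[-0.1522  0.2002  0.0175]
```

View pics/e1.png

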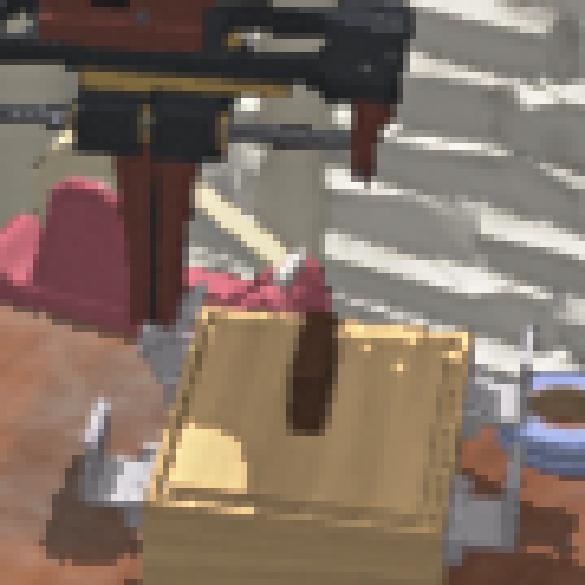

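```bash
python3 -m handwheel '{"linear":[[0.1,-0.3,0.1],[0.2,-0.6,0.2],[0.3,-0.9,0.2],[0.3,-0.9,0.2]],"rotation":[[0,0,0],[0,0,0],[0,0,0],[0,0,0]],"fingers":[0,0,0,0]}' 10; 
python3 -c "
from h import *
a=shot('scene','s16');crop(a,325,150,415,240,6.5,'e1')"
```

```text
t: 18.75
eef_pos: [0.5388, -0.0891, 0.0898]
tcp_rot: [0.949, 1.353, -0.951]
contact_force: [-0.1, 0.4, -0.2]
width: 0.0009
```

View pics/e1.png

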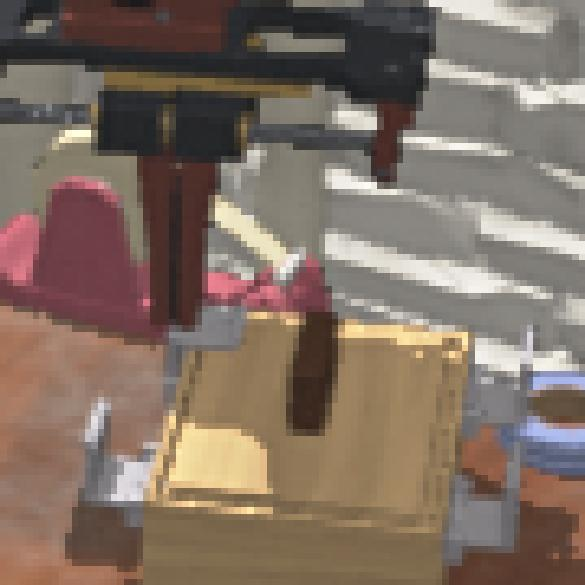

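```bash
python3 -m handwheel '{"linear":[[0,0,4],[0,0,7],[-0.5,-5,7],[-1,-10,7],[-1.5,-15,7],[-1.8,-17.8,5],[-1.8,-17.8,1],[-1.8,-17.8,-0.6],[-1.8,-17.8,-0.6],[-1.8,-17.8,-0.6]],"rotation":[[0,0,0],[0,0,0],[0,0,0],[0,0,0],[0,0,0],[0,0,0],[0,0,0],[0,0,0],[0,0,0],[0,0,0]],"fingers":[0,0,0,0,0,0,0,0,0,0]}' 10; 
python3 -c "
from h import *
s=st()[0];d=s['eef_pos'][:2]-[.5225,-.155];c,n=np.cos(np.radians(20)),np.sin(np.radians(20));print('XY',d[0]*c+d[1]*n,-d[0]*n+d[1]*c,s['joints'])
a=shot('scene','s17');crop(a,325,150,425,260,5.4,'e1');b=shot('top','t17');crop(b,310,155,395,225,8,'e2')"
```

```text
t: 20.05
eef_pos: [0.522, -0.2662, 0.0852]
tcp_rot: [0.948, 1.352, -0.948]
contact_force: [0.3, -0.2, 0.1]
width: 0.0003
XY -0.038501720132514704 -0.10437013599874959 [ 0.6209  0.5371 -0.3338  1.8779  0.2457  0.7642 -1.0695]
```

View pics/e1.png

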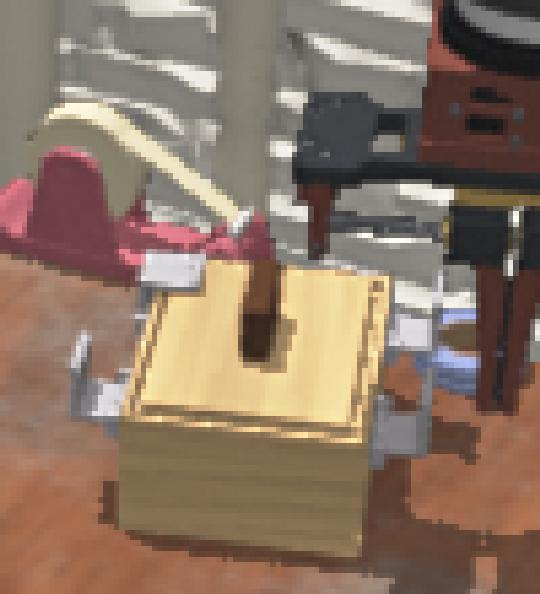

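View pics/e2.png

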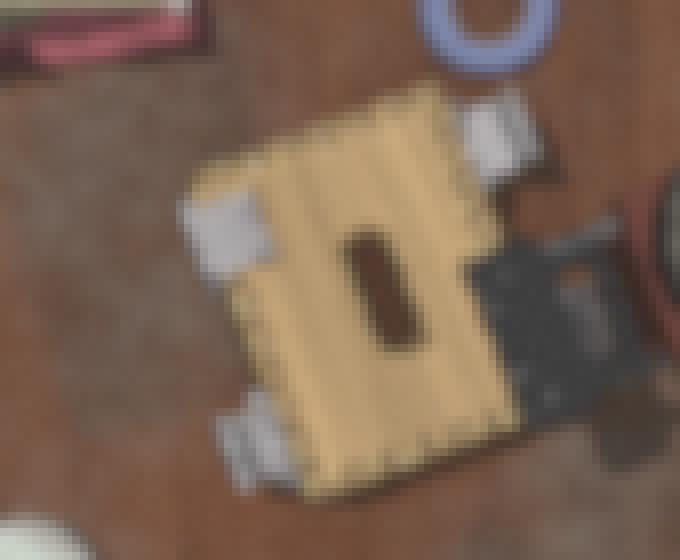

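```bash
python3 -m handwheel '{"linear":[[-0.25,0.7,-0.2],[-0.5,1.4,-0.2],[-0.65,1.8,-0.2],[-0.8,2.2,-0.1],[-0.95,2.6,0],[-1.1,3,0.2],[-1.25,3.4,0.4],[-1.4,3.8,0.5],[-1.55,4.2,0.5],[-1.7,4.7,0.5],[-1.7,4.7,0.5]],"rotation":[[0,0,0],[0,0,0],[0,0,0],[0,0,0],[0,0,0],[0,0,0],[0,0,0],[0,0,0],[0,0,0],[0,0,0],[0,0,0]],"fingers":[0,0,0,0,0,0,0,0,0,0,0]}' 10; 
python3 -c "
from h import *
a=shot('scene','s18');crop(a,325,150,425,260,5.4,'e1')"
```

```text
t: 21.52
eef_pos: [0.5035, -0.2189, 0.0887]
tcp_rot: [0.948, 1.355, -0.949]
contact_force: [-0.4, -0.1, -0.1]
width: 0.0007
```

View pics/e1.png

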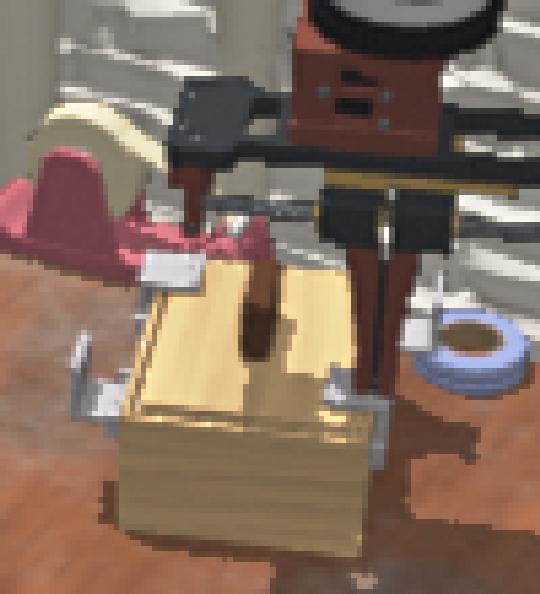

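```bash
python3 -m handwheel '{"linear":[[0,0,4],[1,-1.5,6],[5,-2.2,6],[9.2,-2.2,5],[9.3,-2.2,1],[9.3,-2.2,-0.5],[9.3,-2.2,-0.5],[9.3,-2.2,-0.5]],"rotation":[[0,0,0],[0,0,0],[0,0,0],[0,0,0],[0,0,0],[0,0,0],[0,0,0],[0,0,0]],"fingers":[0,0,0,0,0,0,0,0]}' 10; 
python3 -c "
from h import *
s=st()[0];d=s['eef_pos'][:2]-[.5225,-.155];c,n=np.cos(np.radians(20)),np.sin(np.radians(20));print('XY',d[0]*c+d[1]*n,-d[0]*n+d[1]*c,s['joints'])
a=shot('scene','s19');crop(a,325,150,425,260,5.4,'e1')"
```

```text
t: 22.58
eef_pos: [0.5973, -0.242, 0.0853]
tcp_rot: [0.949, 1.352, -0.95]
contact_force: [-0.6, 0.1, -0.7]
width: 0.0006
XY 0.04052309314529426 -0.10738497927613855 [ 0.5262  0.6152 -0.3306  1.7327  0.257   0.8345 -1.1449]
```

View pics/e1.png

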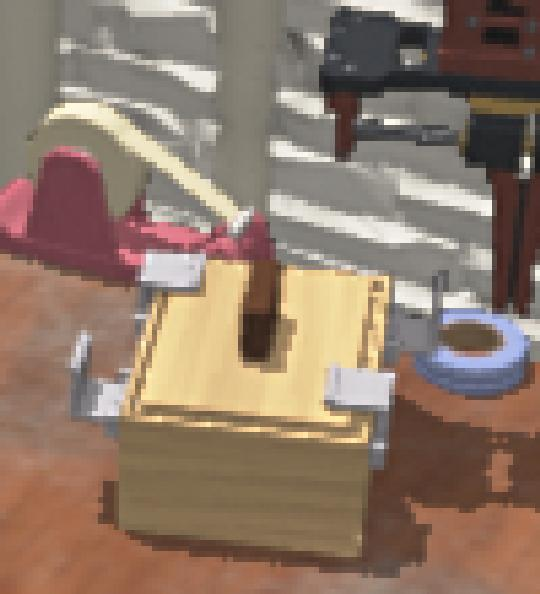

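Clips 1 and 3 are shut (tabs at about (173,270) and (360,388) of the crop). Now clip 2.

```bash
python3 -m handwheel '{"linear":[[-0.35,1,-0.2],[-0.6,1.7,-0.2],[-0.75,2.1,-0.2],[-0.9,2.5,-0.1],[-1.05,2.9,0],[-1.2,3.3,0.2],[-1.35,3.7,0.4],[-1.5,4.1,0.5],[-1.65,4.5,0.5],[-1.8,5,0.5],[-1.8,5,0.5]],"rotation":[[0,0,0],[0,0,0],[0,0,0],[0,0,0],[0,0,0],[0,0,0],[0,0,0],[0,0,0],[0,0,0],[0,0,0],[0,0,0]],"fingers":[0,0,0,0,0,0,0,0,0,0,0]}' 10; 
python3 -c "
from h import *
a=shot('scene','s20');crop(a,325,150,425,260,5.4,'e1')"
```

```text
t: 24.0
eef_pos: [0.5786, -0.1908, 0.0887]
tcp_rot: [0.948, 1.355, -0.949]
contact_force: [0.3, -0.6, 0.4]
width: 0.0002
```

View pics/e1.png

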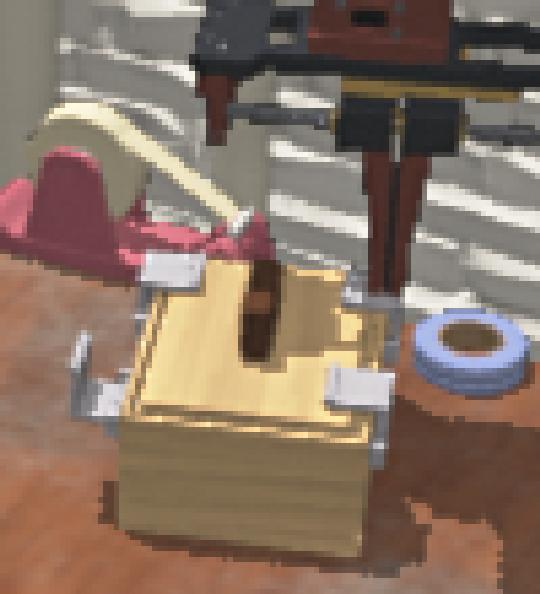

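```bash
python3 -m handwheel '{"linear":[[0,0,4],[-1,1,7],[-5,5,7],[-9,8.5,7],[-13,12.1,6],[-13,12.1,2],[-13,12.1,-0.5],[-13,12.1,-0.5],[-13,12.1,-0.5]],"rotation":[[0,0,0],[0,0,0],[0,0,0],[0,0,0],[0,0,0],[0,0,0],[0,0,0],[0,0,0],[0,0,0]],"fingers":[0,0,0,0,0,0,0,0,0]}' 10; 
python3 -c "
from h import *
s=st()[0];d=s['eef_pos'][:2]-[.5225,-.155];c,n=np.cos(np.radians(20)),np.sin(np.radians(20));print('XY',d[0]*c+d[1]*n,-d[0]*n+d[1]*c,s['joints'])
a=shot('scene','s21');crop(a,305,150,415,260,5.4,'e1')"
```

```text
t: 25.18
eef_pos: [0.4496, -0.0707, 0.0847]
tcp_rot: [0.949, 1.352, -0.949]
contact_force: [0.6, 0.7, -0.5]
width: 0.0005
XY -0.03963799111441153 0.1041710639970171 [ 0.3664  0.3757 -0.409   2.1732  0.2498  0.6351 -1.4426]
```

View pics/e1.png

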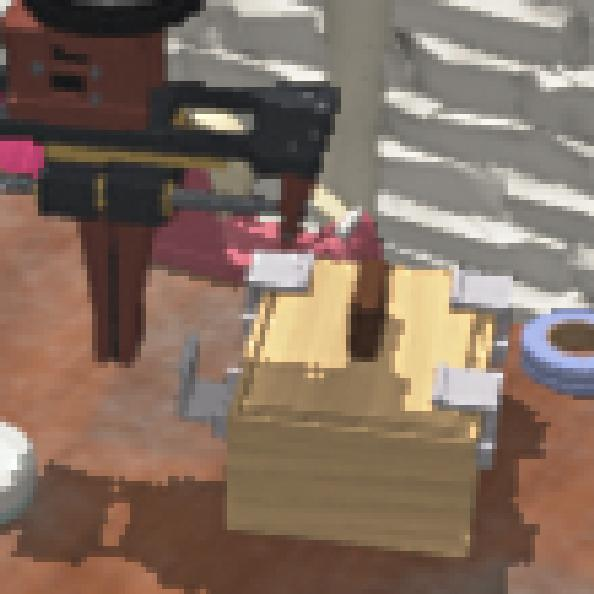

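```bash
python3 -m handwheel '{"linear":[[0.25,-0.7,-0.2],[0.5,-1.4,-0.2],[0.65,-1.8,-0.2],[0.8,-2.2,-0.1],[0.95,-2.6,0],[1.1,-3,0.2],[1.25,-3.4,0.4],[1.4,-3.8,0.5],[1.55,-4.2,0.5],[1.7,-4.7,0.5],[1.7,-4.7,0.5]],"rotation":[[0,0,0],[0,0,0],[0,0,0],[0,0,0],[0,0,0],[0,0,0],[0,0,0],[0,0,0],[0,0,0],[0,0,0],[0,0,0]],"fingers":[0,0,0,0,0,0,0,0,0,0,0]}' 10; python3 -m handwheel '{"linear":[[0,0,4],[0,1,8],[0,5,10],[0,10,12],[0,15,12],[0,20,12],[0,20,12]],"rotation":[[0,0,0],[0,0,0],[0,0,0],[0,0,0],[0,0,0],[0,0,0],[0,0,0]],"fingers":[0,0,0,0,0,0,0]}' 
python3 -c "
from h import *
a=shot('scene','s22');crop(a,325,185,415,260,8,'e1');b=shot('top','t22');crop(b,180,130,400,300,3.4,'e2')"
```

```text
t: 26.6
eef_pos: [0.4659, -0.1182, 0.0888]
tcp_rot: [0.949, 1.353, -0.951]
contact_force: [-0.7, 0.1, -0.2]
width: 0.0006
t: 27.48
eef_pos: [0.4654, 0.0867, 0.2093]
tcp_rot: [0.945, 1.356, -0.943]
contact_force: [-0.2, 1.1, 0.4]
width: 0.0005
```

View pics/e1.png

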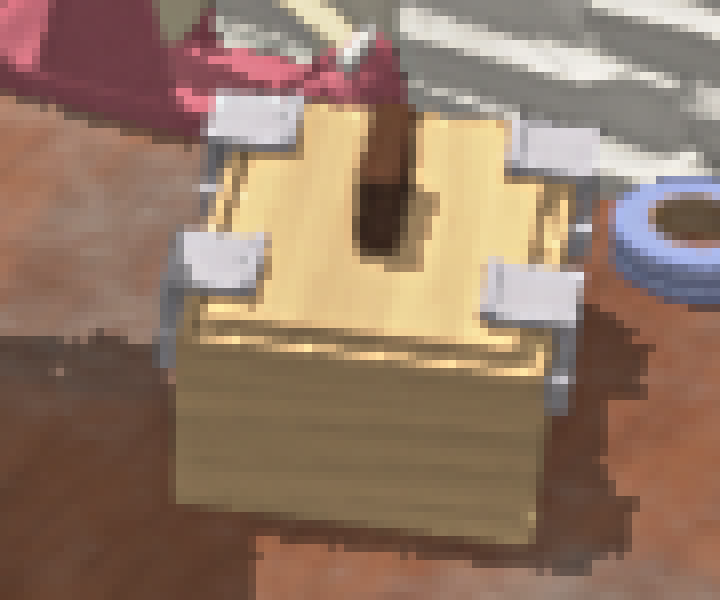

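View pics/e2.png

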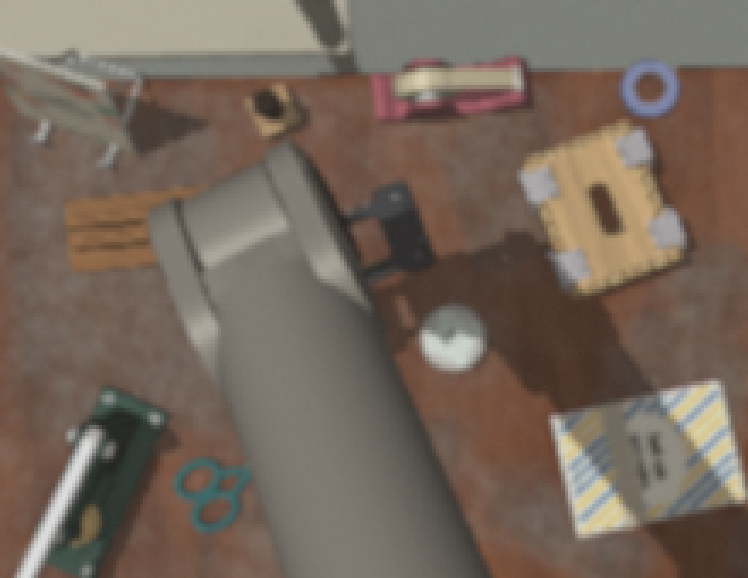

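```bash

python3 - <<'E'
from h import *
c,s=np.cos(np.radians(20)),np.sin(np.radians(20));Rz=np.array([[c,-s,0],[s,c,0],[0,0,1]])
for sx,sy,n in((1,1,1),(1,-1,2),(-1,-1,3),(-1,1,4)):
    p=np.array([[sx*x,sy*y,z] for x,y,z in((.026,.034,.072),(.054,.034,.072),(.054,.06,.0715),(.026,.06,.0715))])
    print(n,((proj("scene",p@Rz.T+[.5225,-.155,0])+.5-[325,185])*8+[-5,4]).round().tolist())
E
```

```text
1 [[288.0, 144.0], [300.0, 98.0], [218.0, 91.0], [204.0, 137.0]]
2 [[511.0, 166.0], [519.0, 119.0], [604.0, 128.0], [597.0, 176.0]]
3 [[495.0, 260.0], [486.0, 314.0], [578.0, 325.0], [585.0, 271.0]]
4 [[263.0, 236.0], [249.0, 289.0], [160.0, 281.0], [176.0, 228.0]]
```

```bash
python3 -c "
from station import ctrl
print(ctrl.close_job(), ctrl.get_state()['t'])"
```

```text
the job is handed in; nothing more can be done
the job is handed in; nothing more can be done
```

The box is closed, and I handed the job in at about 27.6 s of the 72 s allowed, with the arm clear of everything.

- **Lid out of the stand:** I gripped the lid by its top edge, lifted it out and lowered it tilted at 38° until its lower edge touched the table, then let go. It dropped the last part of the way, because the gripper's body is too wide to lay it down flatter. The pictures then showed it flat with the handle up.
- **Lid into the box:** I took it again by the handle and set it inside the rim. The last press before letting go read about 16 N at the wrist.
- **Clips:** I pushed them shut in the order 1, 3, 2, 4, and each snapped over.

**Last checks:**
- **Clips:** In the scene picture, all four tabs lie within about a pixel of where shut clips should appear.
- **Lid:** Its corners also fit a level, seated lid to about a pixel. While still held above the box it had looked tilted by about 2°; after letting go it sat level.
- **Other things:** I compared the other objects only by eye in the top view. None looked moved; the bell was outside my last close-up and I didn't check it separately.
- **Disagreements:** The two cameras put the box about 3 mm apart, within their stated error, so I used the middle. My first tilt, away from the robot, was out of the arm's reach, so I laid the lid down sideways instead.

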